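Pin the slide rack, then show the taped window slide to the code reader, label up

ROBOT

A 6-joint arm with a two-finger parallel gripper is mounted at the origin on the work surface. World frame = base frame: x ahead of the robot, y to its left, z up, the work surface at z = 0. Lengths are in mm, angles in rad, forces in N, time in s.
With the tool pointing down it reaches from about 350 to 875 mm from the base axis. Payload 4.2 kg.
Tool frame: the origin (TCP) lies at the very end of the fingers, on their centre line; the grasp point (between the pads) lies 19 mm behind it; z points along the fingers, y is the direction in which the jaws open and shut (so a half turn about z gives the same grasp; the last joint's range is limited). The gripper opens to 85 mm and grips with 20 to 120 N. Pads are 22 mm wide; open, the fingers measure 114 mm over their backs; the gripper's body (76 mm by 85 mm) begins 54 mm behind the grasp point. The pads swing forward as they close: fully open they stand 13 mm farther back than shut.
Start: joints at [1.37, 0.385, 0.008, 0, -1.194, -0.259], TCP at [277.322, 560.082, 231.312] pointing down, gripper open.
Joint ranges: [-3.14, 3.14], [-1.21, 2.06], [-1.07, 1.41], [-3.16, 2.05], [-2.99, -0.16], [-3.1, 3.1]. Speed limits (rad/s): [2.79, 2.79, 3.14, 3.14, 3.14, 3.14].

INTERFACE

Orientations are given as a unit quaternion [x, y, z, w].
In Python, from bench import arm gives the robot as it stands.
- The arm moves only by the tool apply_moves, never from a script. Its argument "plan" is one flat list of numbers, 5 for each row, row after row: the gripper's target within -1 to 1 (shut at 1, half-way at 0, fully open at -1), then the shift along the world's x, y, z in m, then the turn about the world's z in degrees. A call has 1 to 8 rows; each row is the pose to reach, as a shift and turn from the pose commanded when the call began; what a row does not reach only later rows make up. A row lasts 1/12 s, in which the tool goes at most 41.7 mm and 7.16 degrees, less where a joint would pass 70% of its speed; a pose out of reach is approached as far as the arm can. A call with a gripper value outside its range is refused whole. The fingers move at their own pace and stop on an object; the grip force is fixed at half the most. Time passes only in rows, so rows that repeat a pose let the fingers close. It gives the time, the measured TCP pose, the force and the opening at its end, in the units of the state.
- arm.read_state(): the state, without advancing time (a new reading comes with each control period).
- arm.get_image(name): name is "scene" or "top" or "wrist"; returns a dict with "color" (420x560x3 uint8, red, green, blue), "range_z" (420x560 float32, mm along the optical axis (not along the pixel's ray), 0 where there is no reading), "camera_matrix" (3x3 intrinsics, pixels), "camera_from_world" (4x4, takes a point from world to camera coordinates); the wrist camera has in their place "mount" (4x4, takes a point from camera to tool coordinates, whose origin is the TCP and whose axes are the flange's). Camera axes: x right, y down, z forward; pixel columns grow to the right and rows downward; lengths in mm; the calibration is good to about 2 mm. A picture is of the moment at which its call begins: read the wrist's pose just before it.
- arm.job_done(): hands the job in, once; it reports no verdict.
The state is a dict: "clock": time; "joints": joint angles; "joint_vel": joint speeds; "joint_efforts": joint torques, N m; "position": TCP position; "ee_rot": TCP orientation; "contact_force": force on the tool from outside, world axes, zero at the start; "wrist_torque": the same for the moment, N m; "gripper_width": finger opening in mm.
Only numpy, scipy, OpenCV 4.12 (cv2) and the standard library are available. Lean on these libraries where they do the work, as an engineer would, in place of code of your own. Each camera call takes 0.05 s, during which the arm holds its last target.

TASK

The slide rack only lies loose on its dock: take the red-knobbed retaining pin from the tool block and put it through the hole in the rack into the dock until its collar is down on the rack. Then draw the slide that stands at the yellow tape out of the rack (the small notched corner tells which is its frosted end and label side) and finish holding it in the gripper under the code reader, label facing up and level, the white frosted field centred about 150 mm straight below the reader's red window: the program ends while it is held still there, not put down or let go. Leave the pin in, and the rack, the other slide and the things around as they stand.

Things in the scene. Friction and masses are not known exactly. Their poses are not given: they have to be found in the camera images.
- pin_center (a point): centre of the retaining pin (60 mm long, about 60 g); z runs along it, up to the knob. From the tip up: steel shank 10 mm in diameter, 28 mm long, its lowest 5 mm tapered; collar 23 mm in diameter, 4 mm thick; red knob 18 mm in diameter, 28 mm tall, to grip by (from 2 to 30 mm above this point). It stands upright in the tool block's stow hole, its collar on the block
- pin_tip (a point): the lower end of the pin, 30 mm below pin_center
- stow_hole (a point): mouth of the pin's stow hole (12 mm) in the grey tool block, 40 mm above the table. The fixed block is 46 by 130 by 40 mm, the hole 45 mm from its middle along its own -y; along +y from the hole, 67 to 95 mm away, three small hex keys stand up to 33 mm above the block
- rack_hole (a point): mouth of the 12.5 mm hole in the rack, in its upper face, 32 mm above the table; a 12 mm hole in the dock lies straight under it. The hole goes 10 mm through the rack and 22 mm through the dock; the pin fully down rests by its collar on the rack, its tip 28 mm below this mouth. x of this frame runs along the rack towards the stations, y across it, z up
- station_tape (a point): floor of the rack station with yellow tape on both sides, 32 mm above the table, 143 mm from the hole along the rack's +x. The slide to show stands here on its frosted end, width along the rack, between two cheeks (12 mm wide, 14 mm tall, 6.6 mm apart), so it can lean a few degrees. It is slide_a in some starts, slide_b in others
- station_plain (a point): floor of the other station, without tape, 80 mm nearer the hole, made alike; the slide here stays
- slide_a_center (a point): centre of one of two equal blue slides, 76 by 26 by 5 mm, 30 g, with a round glass window. z runs along the slide from the frosted end (38 mm off, at the foot in the rack) to the plain end (38 mm off, on top); x points square out of the label side; y is the width. In the rack it is held at the foot only: its long edges, 26 mm apart, are free to grip above
- slide_a_label (a point): middle of slide_a's white frosted field (the last 26 mm of its label side; the other side is all blue), 25 mm from the centre along -z and 2.5 mm along +x, same axes
- slide_a: slide_a, origin at the middle of its frosted end, same axes. The small notch (6 mm wide, 8 mm tall) is cut from the corner of the frosted end at +y: seen with the label side towards you and the frosted end down, it is the lower right corner
- slide_b_center (a point): centre of the other slide, made as slide_a, but standing in the rack with its label side turned the opposite way
- slide_b_label (a point): middle of slide_b's frosted field, as for slide_a
- slide_b: slide_b itself, origin at the middle of its frosted end
- reader_window (a point): middle of the code reader's red window, looking straight down from 360 mm above the table. The head is 44 by 56 mm and 64 mm tall; x of this frame runs level from it along an arm (410 mm up) to the 20 mm post, 155 mm off, on a black base 100 by 130 mm, 12 mm high. A square of yellow tape marks the table under the window
- read_point (a point): the point 150 mm straight below the middle of the window, where the frosted field is to be held; axes as for the window
- rack: the loose dark grey slide rack (190 by 56 by 10 mm, 0.7 kg), origin at the middle of its underside, 22 mm above the table; x along it, the hole at -78 mm, the plain station at -15 mm and the taped one at +65 mm. It lies on the dock (black, 210 by 74 by 22 mm, fixed) between two low steel rails, free to slide out along -x until the pin is in
- objective_can_center (a point): centre of a black objective can, 52 mm in diameter and 68 mm tall, standing loose: leave it
- amber_jar_center (a point): centre of a small amber jar, 44 mm in diameter and 60 mm tall, standing loose: leave it
- tissue_box_center (a point): centre of a cardboard lens tissue box, 75 by 115 by 45 mm, loose: leave it

How it is judged:
By the outcome, as a careful person would: the job done as asked, in the order asked, and still so for the second after the job is handed in, while the arm keeps its last pose, push and grip.
It also fails if it takes over 61 s, if anything falls off the work surface, if the arm or the gripper's body presses on something with over 40 N, if the wrist force passes 120 N, or if a joint passes its speed limit or range.

## Working session

There is one attempt and no reset: what is moved stays moved. The work goes in short steps, Python scripts to look and compute and a tool call to move; the robot and the scene stay as the last step left them, time stands still between calls to the robot, and variables do not carry over. Pictures are saved under pics/ and viewed, and the job is handed in when it is done.

Besides the shell and the picture viewer there is one more tool, called after "Request:" by a JSON object that holds its "name" and its "arguments", one argument or row to a line. apply_moves: Moves the arm, as the interface text tells. Its arguments: {"type":"object","properties":{"plan":{"type":"array","items":{"type":"number"}}},"required":["plan"]}

```bash
mkdir -p pics
cat > h.py <<'E'
import numpy as np, cv2
from bench import arm
def grab(n):
    st=arm.read_state(); im=arm.get_image(n)
    np.savez(f'{n}.npz',**{k:np.array(v) for k,v in im.items()},pos=st['position'],rot=st['ee_rot'])
    return im
def save(im,name,box=None,s=1):
    c=im['color'][:,:,::-1]
    if box: c=c[box[1]:box[3],box[0]:box[2]]
    if s!=1: c=cv2.resize(c,None,fx=s,fy=s,interpolation=cv2.INTER_CUBIC)
    cv2.imwrite('pics/'+name,c)
def load(n):
    return dict(np.load(f'{n}.npz'))
def cfw(im):
    if 'camera_from_world' in im: return im['camera_from_world']
    from scipy.spatial.transform import Rotation as R
    T=np.eye(4);T[:3,:3]=R.from_quat(im['rot']).as_matrix();T[:3,3]=im['pos']
    return np.linalg.inv(T@im['mount'])
def ray(im,u,v):
    K=im['camera_matrix'];T=np.linalg.inv(cfw(im))
    d=T[:3,:3]@np.linalg.solve(K,[u,v,1.]);return T[:3,3],d
def onz(im,u,v,z):
    o,d=ray(im,u,v);return o+d*(z-o[2])/d[2]
def proj(im,p):
    c=cfw(im)@np.append(p,1);q=im['camera_matrix']@c[:3];return q[:2]/q[2]
def cloud(im):
    K=im['camera_matrix'];T=np.linalg.inv(cfw(im));z=im['range_z'].astype(float)
    v,u=np.indices(z.shape);X=np.stack([(u-K[0,2])/K[0,0]*z,(v-K[1,2])/K[1,1]*z,z],-1)
    P=X@T[:3,:3].T+T[:3,3];P[z<=0]=np.nan;return P
E
python3 - <<'E'
from h import *
for n in ['scene','top','wrist']: save(grab(n),n+'0.png',s=1.4)
for n in ['scene','top']:
    im=load(n);print(np.linalg.inv(cfw(im)).round(2),im['camera_matrix'])
print(arm.read_state())
E
```

```text
[[ 7.00000e-02  6.70000e-01 -7.40000e-01  1.33744e+03]
 [ 1.00000e+00 -5.00000e-02  5.00000e-02 -4.03000e+01]
 [-1.00000e-02 -7.40000e-01 -6.70000e-01  9.54590e+02]
 [ 0.00000e+00  0.00000e+00  0.00000e+00  1.00000e+00]] [[381.81198177   0.         277.99454106]
 [  0.         381.81198177 208.40597186]
 [  0.           0.           1.        ]]
[[-0.0000e+00 -9.8000e-01  1.9000e-01  2.8053e+02]
 [-1.0000e+00  0.0000e+00  1.0000e-02 -6.4300e+00]
 [-1.0000e-02 -1.9000e-01 -9.8000e-01  1.5981e+03]
 [ 0.0000e+00  0.0000e+00  0.0000e+00  1.0000e+00]] [[435.93193828   0.         282.89283348]
 [  0.         435.93193828 210.98142277]
 [  0.           0.           1.        ]]
{'clock': 0.15, 'joints': array([ 1.36961904e+00,  3.85373369e-01,  6.94085422e-03, -3.39574005e-04,
       -1.19402886e+00, -2.58592149e-01]), 'joint_vel': array([ 4.35279334e-05, -2.58335540e-03,  2.76046050e-03,  1.96251709e-03,
        1.41400150e-03, -7.13228850e-04]), 'joint_efforts': array([-1.43020065e-03, -3.92679513e+01,  1.88581002e+01,  4.18865651e+00,
       -3.40189668e-03, -8.97560000e-07]), 'position': array([277.1358947 , 559.69845656, 230.4791282 ]), 'ee_rot': array([ 9.73678055e-01, -2.27926144e-01, -1.33864434e-04,  8.36713555e-04]), 'contact_force': array([0.08731017, 0.15192658, 0.80406886]), 'wrist_torque': array([ 0.0288944 , -0.01671396, -0.05352681]), 'gripper_width': 85.3971951491699}
```

View pics/scene0.png

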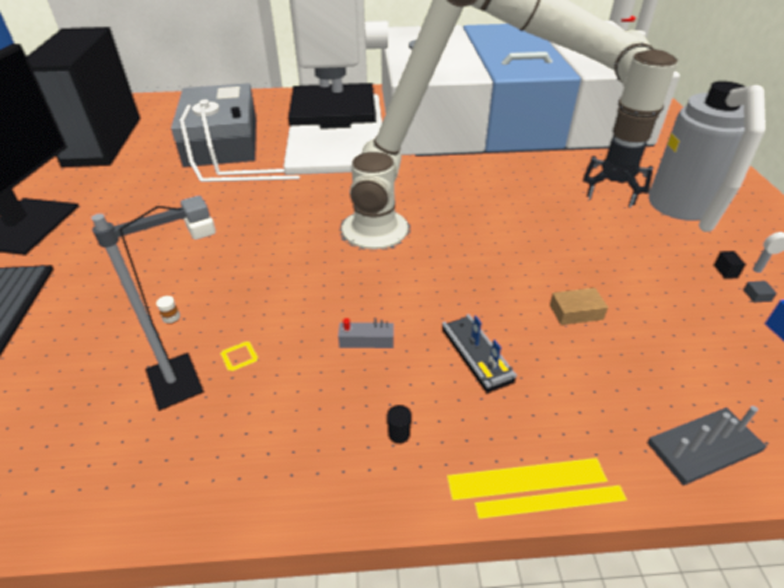

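View pics/top0.png

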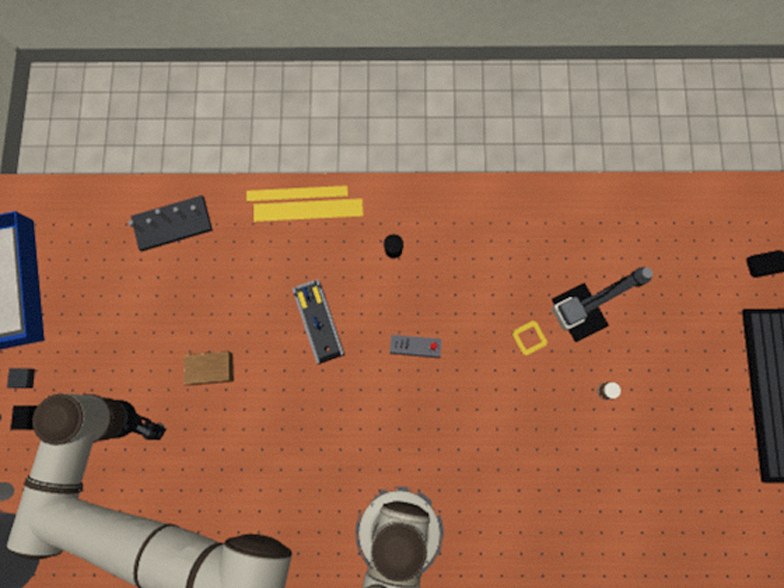

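View pics/wrist0.png

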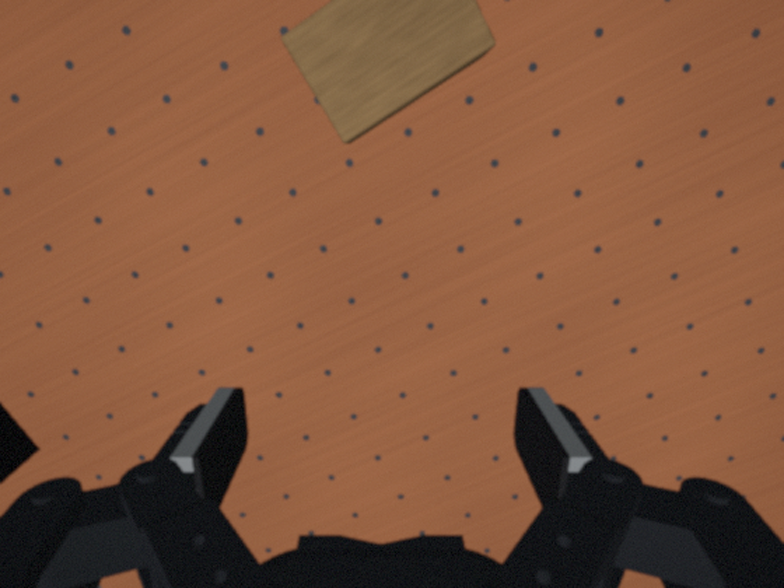

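Run:
```python
from h import *
s=load('scene');t=load('top')
P=cloud(s);
def comps(im,mask,name,z):
    n,l,st,c=cv2.connectedComponentsWithStats(mask.astype(np.uint8),connectivity=8)
    for i in range(1,n):
        if st[i,4]>=6: print(name,c[i].round(1),st[i],onz(im,*c[i],z).round(0))
for nm,im in(('scene',s),('top',t)):
    h=cv2.cvtColor(im['color'],cv2.COLOR_RGB2HSV)
    H,S,V=h[...,0],h[...,1],h[...,2]
    comps(im,((H<5)|(H>174))&(S>190)&(V>120),nm+' red',80)
    comps(im,(H>22)&(H<34)&(S>180)&(V>150),nm+' yel',0 )
    comps(im,(H>105)&(H<125)&(S>120)&(V>40),nm+' blue',95)
# wrist radius profile above TCP, from scene cloud
st=arm.read_state();p=st['position']
for z in range(0,330,15):
    m=(abs(P[...,2]-p[2]-z)<8)&(np.hypot(P[...,0]-p[0],P[...,1]-p[1])<110)
    q=P[m]
    if len(q): print(z,len(q),(q.min(0)-p).round(0)[:2],(q.max(0)-p).round(0)[:2])
T=np.linalg.inv(np.eye(4));print(load('wrist')['mount'].round(3),load('wrist')['camera_matrix'].round(1))
```

```text
scene red [450.1  13.3] [447  12   6   3  10] [-1713.  1481.    80.]
scene red [247.  230.5] [245 227   5   8  23] [477. -87.  80.]
scene yel [170.4 254.1] [158 244  26  21 185] [ 487. -344.    0.]
scene yel [346.  263.5] [342 259   9  10  39] [571. 223.   0.]
scene yel [358.7 261.5] [357 258   5   7  19] [566. 265.   0.]
scene yel [375.  341.6] [ 320  327  113   30 1921] [842. 246.   0.]
scene yel [392.3 358. ] [ 340  347  107   23 1180] [890. 279.   0.]
scene blue [ 2.7 25.2] [  0  11   9  25 125] [-1713. -1819.    95.]
scene blue [555.2 228.2] [548 215  12  27 190] [559. 877.  95.]
scene blue [340.4 230. ] [339 228   4   5  11] [513. 206.  95.]
scene blue [339.6 240.5] [337 237   5   9  26] [557. 195.  95.]
scene blue [354.2 247.3] [352 244   5   8  16] [588. 233.  95.]
top red [309.4 246.8] [308 245   4   5  14] [455. -86.  80.]
top yel [255.8 147. ] [254 146   5   3   8] [850. 111.   0.]
top yel [378.1 240.4] [367 230  23  23 123] [ 487. -344.    0.]
top blue [ 17.8 200.1] [   0  151   31   98 1444] [621. 947.  95.]
top blue [217.9 208.5] [217 205   3   8  15] [589. 235.  95.]
t
[... 274 characters left out ...]
 -67.] [39. 61.]
135 118 [-13. -41.] [42. 25.]
150 125 [-11. -40.] [42. 28.]
165 159 [-23. -40.] [41. 35.]
180 85 [-15. -41.] [42. 28.]
195 145 [-13. -43.] [44. 32.]
210 154 [-12. -44.] [45. 30.]
225 143 [-12. -44.] [44. 30.]
240 146 [-16. -44.] [47. 34.]
255 193 [-109.  -47.] [49. 39.]
270 179 [-109.  -45.] [46. 33.]
285 200 [-107.  -45.] [46. 33.]
300 240 [-108.  -45.] [46. 33.]
315 252 [-107.  -45.] [47. 35.]
[[-1.00000e-03 -9.51000e-01 -3.10000e-01  8.01520e+01]
 [ 1.00000e+00 -2.00000e-03  1.00000e-03 -4.89000e-01]
 [-1.00000e-03 -3.10000e-01  9.51000e-01 -1.43312e+02]
 [ 0.00000e+00  0.00000e+00  0.00000e+00  1.00000e+00]] [[331.9   0.  271.6]
 [  0.  331.9 214.3]
 [  0.    0.    1. ]]
```

Request:
{"name": "apply_moves", "arguments": {
  "plan": [-1,0.2,-0.32,-0.03,0,-1,0.2,-0.32,-0.03,0,-1,0.2,-0.32,-0.05,0,-1,0.2,-0.32,-0.07,0,-1,0.2,-0.32,-0.07,0,-1,0.2,-0.32,-0.07,0,-1,0.2,-0.32,-0.07,0,-1,0.2,-0.32,-0.07,0]
}}

```text
clock: 0.82
position: [451.4, 280.5, 172.2]
ee_rot: [0.974, -0.228, -0.0, -0.0]
contact_force: [1.4, 0.5, -0.1]
gripper_width: 85.2
```

Request:
{"name": "apply_moves", "arguments": {
  "plan": [-1,0,0,0,0,-1,0,0,0,0,-1,0,0,0,0]
}}

```text
clock: 1.07
position: [451.1, 282.4, 172.6]
ee_rot: [0.974, -0.228, 0.0, -0.0]
contact_force: [-0.3, 0.1, 0.4]
gripper_width: 85.8
```

Run:
```python
from h import *
im=grab('wrist'); save(im,'w1.png',s=1.4); s=arm.read_state();print(s['clock'],s['position'],s['joints'],s['ee_rot'])
```

```text
1.1167 [450.88324765 283.13289895 172.85163734] [ 8.65573815e-01  2.79817838e-01 -3.05359000e-01  2.09316396e-05
 -9.84861555e-01  2.46039176e-01] [ 9.73760651e-01 -2.27574277e-01  1.81282746e-04 -3.32909016e-04]
```

View pics/w1.png

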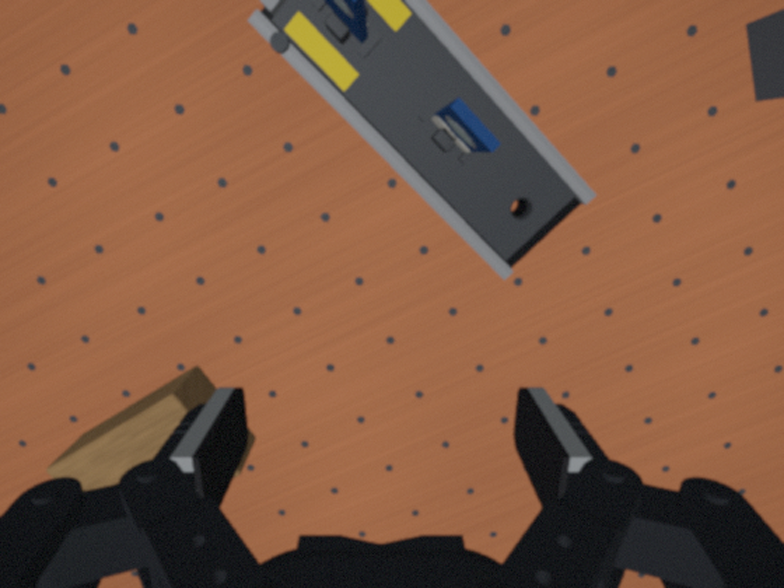

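Request:
{"name": "apply_moves", "arguments": {
  "plan": [-1,0.02,-0.02,0,0,-1,0.045,-0.02,-0.01,0,-1,0.065,-0.02,-0.01,0,-1,0.065,-0.02,-0.01,0,-1,0.065,-0.02,-0.01,0]
}}

```text
clock: 1.53
position: [515.9, 263.7, 162.4]
ee_rot: [0.974, -0.227, -0.0, -0.0]
contact_force: [-0.3, 0.5, 0.2]
gripper_width: 85.2
```

```bash
python3 - <<'E'
from h import *
im=grab('wrist'); save(im,'w2.png',s=1.4); s=arm.read_state();print(s['clock'],s['position'],s['joint_vel'].round(3))
E
cp wrist.npz rackA.npz
```

```text
1.5833 [515.32398176 263.51898651 162.50608125] [ 0.004 -0.019 -0.018 -0.001 -0.     0.004]
```

View pics/w2.png

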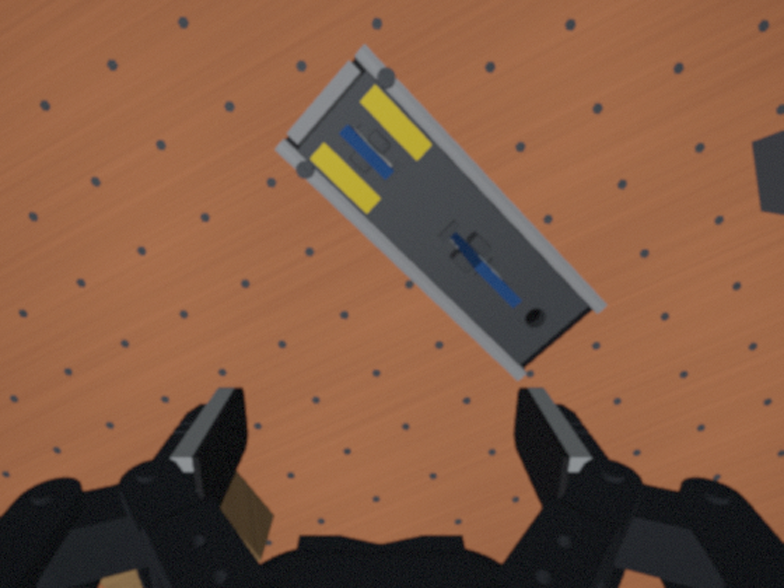

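Run:
```python
from h import *
im=load('wrist'); save(im,'w2z.png',box=(190,20,440,280),s=3)
```

```text
(no output)
```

View pics/w2z.png

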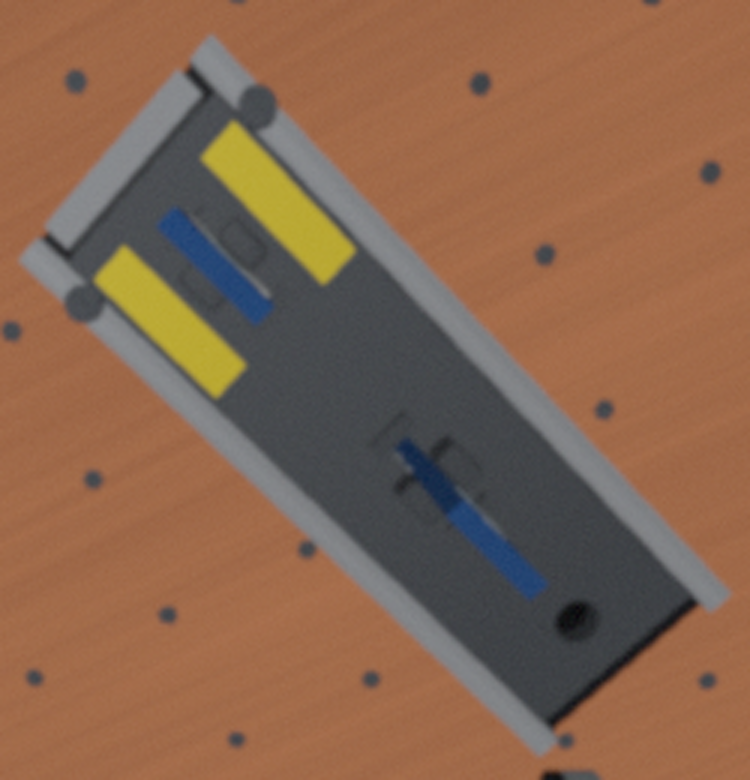

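Run:
```python
from h import *
im=load('scene'); save(im,'s0z.png',box=(305,215,385,290),s=8)
im=load('scene'); save(im,'s0y.png',box=(60,120,200,300),s=4)
im=load('wrist');
for u,v,z in [(190+577/3,20+620/3,32)]: print('hole',onz(im,u,v,z))
# rack yellow tape on rack top z=32 : centroids
h=cv2.cvtColor(im['color'],cv2.COLOR_RGB2HSV);H,S,V=cv2.split(h)
m=((H>22)&(H<34)&(S>120)&(V>100)).astype(np.uint8)
n,l,st,c=cv2.connectedComponentsWithStats(m)
ys=[onz(im,*c[i],32) for i in range(1,n) if st[i,4]>100];print(ys,np.mean(ys,0))
m=((H>105)&(H<125)&(S>100)).astype(np.uint8)
n,l,st,c=cv2.connectedComponentsWithStats(m)
for i in range(1,n):
    if st[i,4]>60:
        r=cv2.minAreaRect(np.argwhere(l==i)[:,::-1].astype(np.float32)); print(r,onz(im,*r[0],108))
```

```text
hole [454.48208528 185.97576302  32.        ]
[array([596.52857651, 214.92086362,  32.        ]), array([582.95785259, 253.72724915,  32.        ])] [589.74321455 234.32405639  32.        ]
((261.5, 107.99999237060547), (47.37614822387695, 9.192388534545898), 45.0) [589.54664894 234.08894176 108.        ]
((345.8039245605469, 193.10824584960938), (67.92582702636719, 9.608879089355469), 46.16913986206055) [522.20170412 210.22724112 108.        ]
```

View pics/s0z.png

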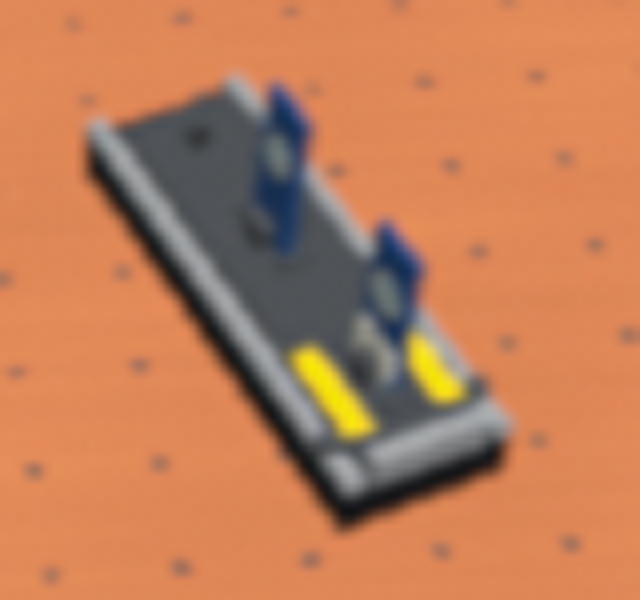

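View pics/s0y.png

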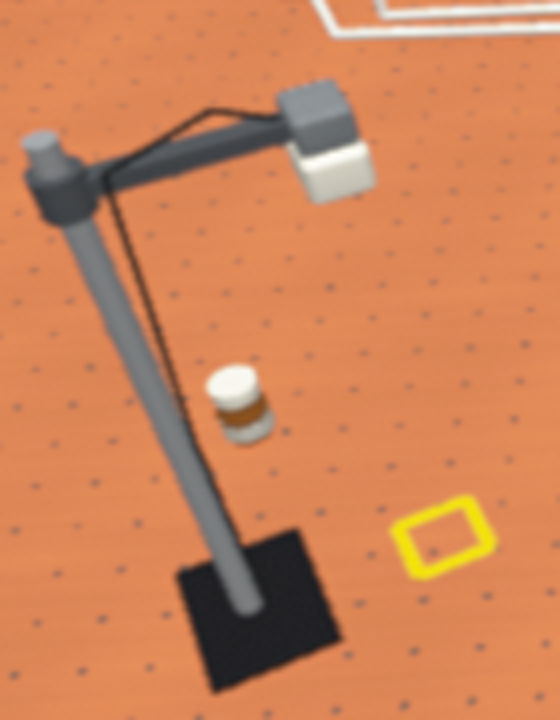

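Request:
{"name": "apply_moves", "arguments": {
  "plan": [-1,-0.115,-0.32,0,0,-1,-0.115,-0.32,0,0,-1,-0.115,-0.32,0,0,-1,-0.115,-0.32,0,0,-1,-0.115,-0.32,0,0,-1,-0.115,-0.32,0,0,-1,-0.115,-0.32,0,0,-1,-0.115,-0.32,0,0]
}}

```text
clock: 2.25
position: [401.6, -51.9, 163.3]
ee_rot: [0.974, -0.226, 0.001, -0.0]
contact_force: [0.8, -1.9, 0.4]
gripper_width: 85.4
```

Request:
{"name": "apply_moves", "arguments": {
  "plan": [-1,-0.005,-0.01,-0.015,0,-1,-0.01,-0.02,-0.02,0,-1,-0.01,-0.02,-0.02,0,-1,-0.01,-0.02,-0.02,0]
}}

```text
clock: 2.58
position: [393.3, -70.8, 142.9]
ee_rot: [0.974, -0.227, 0.0, 0.0]
contact_force: [-0.5, 0.1, 0.5]
gripper_width: 85.5
```

```bash
python3 - <<'E'
from h import *
im=grab('wrist'); save(im,'w3.png',s=1.4); s=arm.read_state();print(s['clock'],s['position'],s['joints'].round(3),s['joint_vel'].round(3))
E
cp wrist.npz blockA.npz
```

```text
2.6333 [393.96816403 -70.45192858 143.17879813] [ 0.234  0.094 -0.639  0.    -0.837  0.878] [ 0.008  0.005  0.015 -0.001 -0.     0.001]
```

View pics/w3.png

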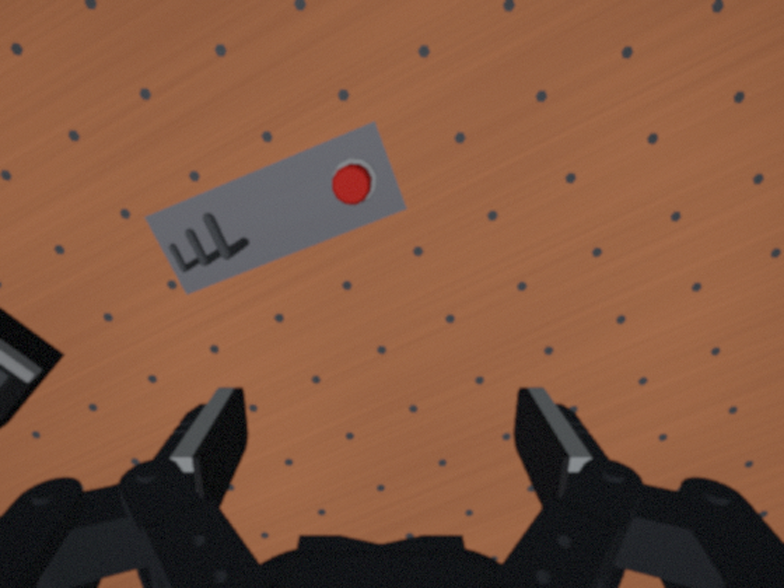

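Run:
```python
from h import *
im=load('wrist')
h=cv2.cvtColor(im['color'],cv2.COLOR_RGB2HSV);H,S,V=cv2.split(h)
m=(((H<4)|(H>175))&(S>190)&(V>90)).astype(np.uint8)
n,l,st,c=cv2.connectedComponentsWithStats(m)
for i in range(1,n):
    if st[i,4]>60:
        (x,y),r=cv2.minEnclosingCircle(np.argwhere(l==i)[:,::-1].astype(np.float32));a=onz(im,x,y,72);print(st[i],c[i],x,y,r,a,np.linalg.norm(onz(im,x+r,y,72)-a))
m=((S<75)&(V>70)).astype(np.uint8); m[270:]=0
n,l,st,c=cv2.connectedComponentsWithStats(m)
i=1+st[1:,4].argmax()
cs=max(cv2.findContours((l==i).astype(np.uint8),0,1)[0],key=cv2.contourArea)
b=cv2.boxPoints(cv2.minAreaRect(cs));W=np.array([onz(im,*p,40) for p in b]);print(b,W.round(1),W.mean(0))
d=W-np.roll(W,1,0);print(np.linalg.norm(d,axis=1),np.degrees(np.arctan2(d[:,1],d[:,0])))
# bottom edge knob check: corner clicks
for u,v in [(147,216),(375,122),(405,209),(188,293)]: print(onz(im,u/1.4,v/1.4,40).round(1))
# reader post
s=load('scene');print('post',onz(s,122,270,12), 'yellow sq',onz(s,170.4,254.1,0), onz(load('top'),378.1,240.4,0))
P=cloud(s); 
for z0 in (395,424):
  pass
m=(P[...,2]>345)&(P[...,2]<440)&(P[...,0]>380)&(P[...,0]<640)&(P[...,1]<-200)
q=P[m];print(len(q));v,u=np.nonzero(m)
for a,b in zip(u,v):
    pass
hd=q[np.hypot(q[:,0]-487,q[:,1]+344)<70];print(hd.min(0),hd.max(0),hd.mean(0))
Pt=cloud(load('top'));m=(Pt[...,2]>400)&(Pt[...,2]<500)&(np.hypot(Pt[...,0]-520,Pt[...,1]+400)<180);q=Pt[m];print(len(q),q.min(0),q.max(0))
top=q[(q[:,2]>416)&(q[:,2]<432)];print(len(top));r=cv2.minAreaRect(top[:,:2].astype(np.float32));print(r)
```

```text
[238 118  26  27 529] [250.96975425 131.16446125] 251.0 131.0 13.453723907470703 [457.68130747 -87.93757006  72.        ] 8.44309699504381
[[102.482765 152.20686 ]
 [266.96555   86.41377 ]
 [291.5862   147.9655  ]
 [127.103424 213.75859 ]] [[ 491.6   19.5   40. ]
 [ 478.3 -109.    40. ]
 [ 432.6 -106.3   40. ]
 [ 443.8   30.2   40. ]] [461.56493289 -41.4049468   40.        ]
[ 48.97554907 129.26435263  45.76514971 136.97946567] [-12.56191179 -95.89124949 176.60697392  85.33120148]
[489.5  18.8  40. ]
[ 477.6 -109.4   40. ]
[ 432.5 -104.4   40. ]
[444.3  23.1  40. ]
post [ 551.98886471 -482.81907607   12.        ] yellow sq [ 487.09329285 -344.18028246    0.        ] [ 487.12500272 -343.80975887    0.        ]
1457
[ 464.13809022 -411.20522841  360.99872532] [ 525.616459   -315.11131033  436.91344647] [ 503.72104719 -351.93448438  404.57224917]
708 [ 459.06329502 -495.4549331   400.20911602] [ 572.59968589 -315.60107607  451.81963521]
481
((519.0419311523438, -406.9870300292969), (44.96021270751953, 187.70266723632812), 26.247018814086914)
```

Request:
{"name": "apply_moves", "arguments": {
  "plan": [0,0.03,-0.01,0,0,0,0.0635,-0.0175,-0.02,0,0,0.0635,-0.0175,-0.05,0,0,0.0635,-0.0175,-0.06,0,0,0.0635,-0.0175,-0.06,0]
}}

```text
clock: 3.05
position: [456.0, -87.8, 80.1]
ee_rot: [0.974, -0.227, -0.003, 0.001]
contact_force: [0.2, 0.6, 0.4]
gripper_width: 42.4
```

Run:
```python
from h import *
im=grab('wrist'); save(im,'w4.png',s=1.4); s=arm.read_state();print(s['clock'],s['position'],s['joint_vel'].round(3),s['gripper_width'])
```

```text
3.1 [456.92203939 -87.85108159  81.73417031] [-0.003 -0.045  0.025  0.012 -0.005  0.002] 42.74620086350686
```

View pics/w4.png

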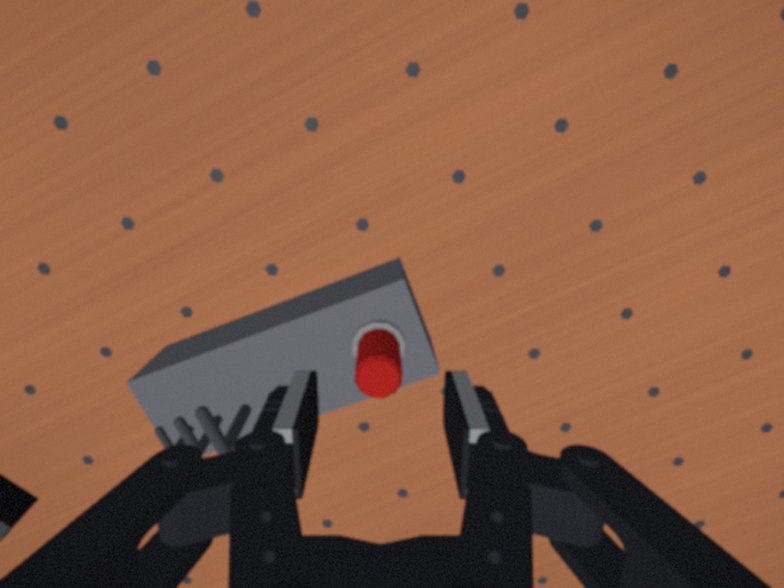

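Request:
{"name": "apply_moves", "arguments": {
  "plan": [0,0.0005,0,-0.02,0,0,0.0005,0,-0.035,0,0,0.0005,0,-0.035,0,0,0.0005,0,-0.035,0,1,0.0005,0,-0.035,0,1,0.0005,0,-0.035,0,1,0.0005,0,-0.035,0,1,0.0005,0,-0.035,0]
}}

```text
clock: 3.77
position: [458.4, -88.5, 49.3]
ee_rot: [0.974, -0.228, 0.002, -0.001]
contact_force: [-0.7, 1.6, 5.9]
gripper_width: 15.9
```

Request:
{"name": "apply_moves", "arguments": {
  "plan": [1,0,0,0,0,1,0,0,0,0,1,0,0,0,0]
}}

```text
clock: 4.02
position: [458.4, -88.5, 49.3]
ee_rot: [0.974, -0.228, 0.002, -0.001]
contact_force: [-0.6, 2.6, 6.4]
gripper_width: 15.9
```

Run:
```python
from h import *
im=grab('wrist'); save(im,'w5.png',box=(160,200,400,400),s=3.2); s=arm.read_state();print(s['clock'],s['position'],s['contact_force'],s['wrist_torque'])
```

```text
4.0667 [458.38941761 -88.54801819  49.27862525] [-0.92885386  1.40916933  5.44510459] [5.81521638e-01 2.89612619e-01 3.29516920e-04]
```

View pics/w5.png

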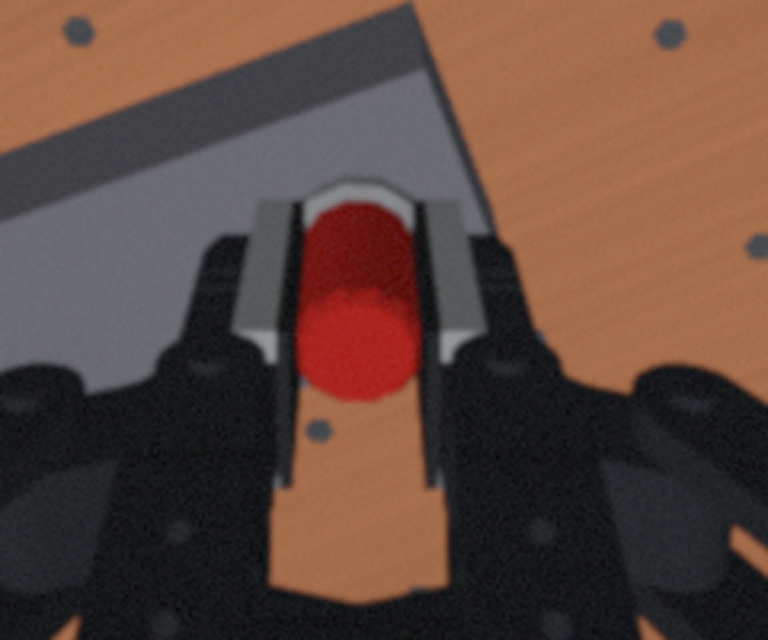

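Request:
{"name": "apply_moves", "arguments": {
  "plan": [1,0,0,0.02,0,1,0,0,0.06,0,1,0,0,0.095,0,1,-0.03,0.04,0.1,0,1,-0.0675,0.08,0.1,0,1,-0.0675,0.12,0.1,0,1,-0.0675,0.16,0.1,0,1,-0.0675,0.2,0.1,0]
}}

```text
clock: 4.73
position: [388.5, 99.8, 148.7]
ee_rot: [0.974, -0.228, 0.001, -0.001]
contact_force: [1.5, 0.3, -0.7]
gripper_width: 16.0
```

Request:
{"name": "apply_moves", "arguments": {
  "plan": [1,0,0.04,0,0,1,0,0.08,0,0,1,0,0.092,0,0,1,0,0.092,0,0,1,0,0.092,0,0,1,0,0.092,0,0]
}}

```text
clock: 5.23
position: [389.4, 189.7, 147.6]
ee_rot: [0.974, -0.228, -0.0, 0.0]
contact_force: [0.3, 0.2, -0.1]
gripper_width: 16.0
```

```bash
python3 - <<'E'
from h import *
im=grab('wrist'); save(im,'w6.png',s=1.4);save(im,'w6z.png',box=(120,30,400,270),s=2.8); s=arm.read_state();print(s['clock'],s['position'],s['contact_force'],s['gripper_width'],s['joint_vel'].round(3))
E
cp wrist.npz rackB.npz
```

```text
5.2833 [389.54253997 189.42067026 147.56588613] [-0.18466828 -0.6284631  -0.31058822] 15.904793113846024 [-0.007 -0.002  0.002  0.003  0.002 -0.001]
```

View pics/w6.png

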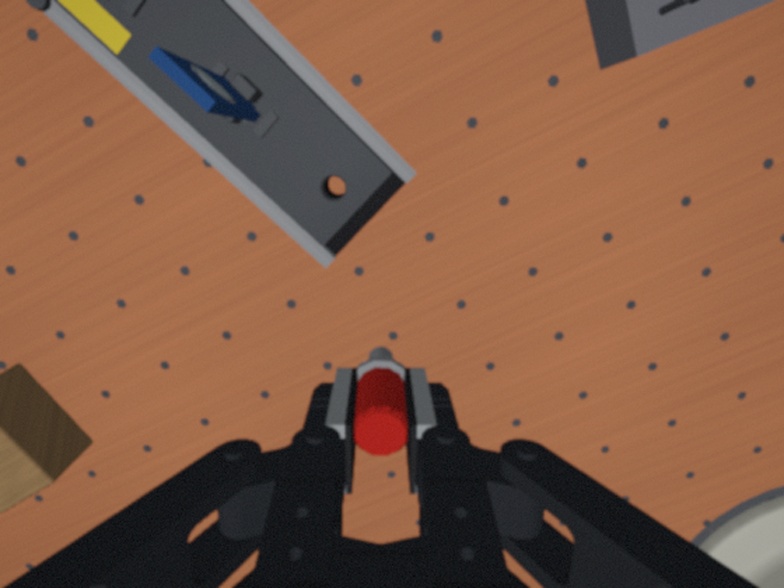

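View pics/w6z.png

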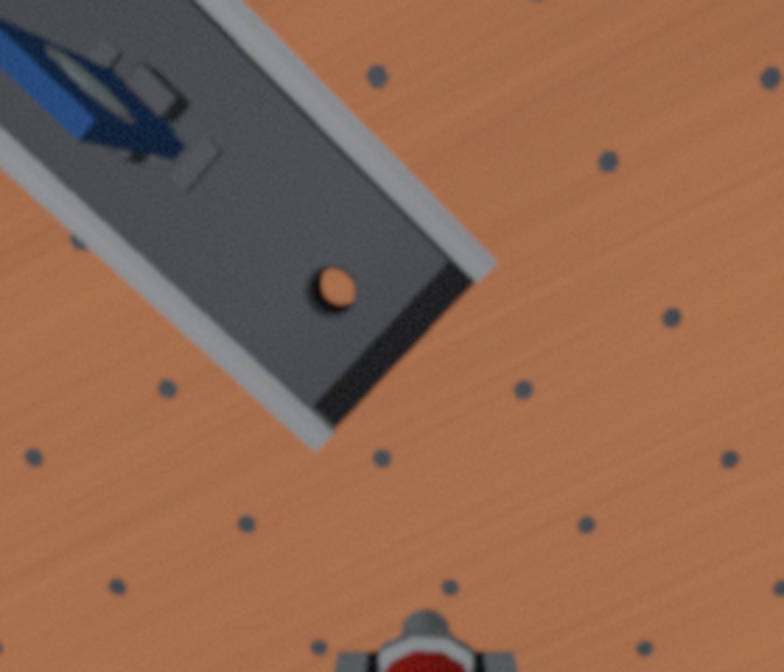

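Run:
```python
from h import *
im=load('wrist')
for zx,zy in [(333,288)]:
    u,v=120+zx/2.8,30+zy/2.8; c=onz(im,u,v,32);print('hole',c)
    for a,b in ((357,288),(308,288),(333,264),(333,312)): print(np.linalg.norm(onz(im,120+a/2.8,30+b/2.8,32)-c))
g=cv2.cvtColor(im['color'],cv2.COLOR_RGB2GRAY).astype(int)
h=cv2.cvtColor(im['color'],cv2.COLOR_RGB2HSV)
sub=h[110:160,215:265]; 
m=((sub[...,1]>80)|(sub[...,2]<50)).astype(np.uint8)
n,l,st,c=cv2.connectedComponentsWithStats(m)
for i in range(1,n):
  if 100<st[i,4]<600:
    r=cv2.fitEllipse(max(cv2.findContours((l==i).astype(np.uint8),0,1)[0],key=len));print(st[i],r,onz(im,r[0][0]+215,r[0][1]+110,32))
# where pin tip expected
tcp=im['pos'];tip=tcp+[0,0,-37.3];print('tip px',proj(im,tip),'x2.8',(proj(im,tip)-[120,30])*2.8, 'knobtop',proj(im,tcp+[0,0,22.7])*1.4)
```

```text
hole [454.98898759 185.00098149  32.        ]
6.50804781812536
6.778548675437158
6.292763372959399
6.391814786314717
[ 15  15  17  17 223] ((23.1441593170166, 23.325103759765625), (15.896810531616211, 16.081113815307617), 118.30474853515625) [454.94930529 185.6980826   32.        ]
[ 32  31  18  19 182] ((43.30646514892578, 43.112754821777344), (12.538729667663574, 22.461307525634766), 40.57493209838867) [434.8512712  178.80050136  32.        ]
tip px [272.21419938 248.41276754] x2.8 [426.19975827 611.55574912] knobtop [381.82166876 429.317959  ]
```

Request:
{"name": "apply_moves", "arguments": {
  "plan": [1,0.03,-0.0043,-0.02,0,1,0.066,-0.0043,-0.04,0,1,0.066,-0.0043,-0.065,0,1,0.066,-0.0043,-0.067,0,1,0.066,-0.0043,-0.067,0,1,0.066,-0.0043,-0.067,0,1,0.066,-0.0043,-0.067,0]
}}

```text
clock: 5.87
position: [456.2, 186.4, 82.1]
ee_rot: [0.974, -0.228, 0.001, -0.001]
contact_force: [0.4, 0.4, -0.9]
gripper_width: 15.9
```

Run:
```python
from h import *
im=grab('wrist'); save(im,'w7z.png',box=(150,150,400,350),s=3.2); s=arm.read_state();print(s['clock'],s['position'],s['contact_force'],s['gripper_width'],s['joint_vel'].round(3))
```

```text
5.9167 [456.21178831 186.70268723  82.22453127] [ 0.25584387 -0.0273229  -0.61182757] 15.976367756319846 [ 0.004 -0.001  0.002 -0.002  0.003  0.001]
```

View pics/w7z.png

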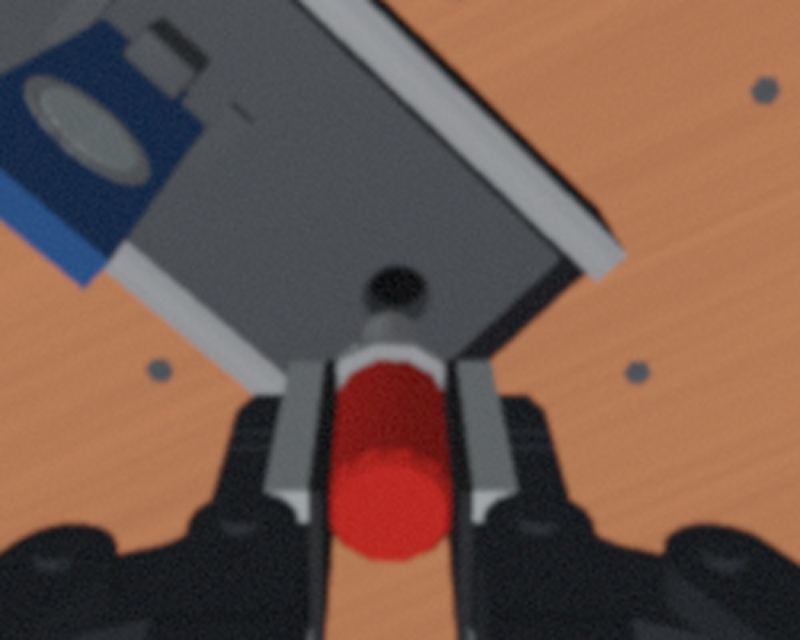

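Run:
```python
from h import *
im=load('wrist');print(onz(im,150+395/3.2,150+290/3.2,32), im['pos'], onz(im,150+391/3.2,150+500/3.2,im['pos'][2]+22.7))
```

```text
[455.66829982 185.94782589  32.        ] [456.20178799 186.42900511  82.09863214] [456.42008602 186.50222222 104.79863214]
```

Request:
{"name": "apply_moves", "arguments": {
  "plan": [1,-0.001,-0.001,0,0,1,-0.001,-0.001,-0.005,0,1,-0.001,-0.001,-0.01,0,1,-0.001,-0.001,-0.015,0,1,-0.001,-0.001,-0.018,0,1,-0.001,-0.001,-0.018,0]
}}

```text
clock: 6.42
position: [454.5, 185.1, 61.6]
ee_rot: [0.974, -0.228, -0.0, 0.001]
contact_force: [-0.6, 0.2, -0.9]
gripper_width: 15.8
```

Request:
{"name": "apply_moves", "arguments": {
  "plan": [1,0,0,-0.006,0,1,0,0,-0.012,0,1,0,0,-0.016,0,1,0,0,-0.019,0,1,0,0,-0.021,0,1,0,0,-0.021,0,1,0,0,-0.021,0]
}}

```text
clock: 7.0
position: [454.9, 185.4, 41.5]
ee_rot: [0.974, -0.228, -0.0, 0.0]
contact_force: [-0.0, 0.8, -0.8]
gripper_width: 16.0
```

Request:
{"name": "apply_moves", "arguments": {
  "plan": [1,0,0,-0.001,0,1,0,0,-0.002,0,1,0,0,-0.003,0,1,0,0,-0.003,0]
}}

```text
clock: 7.33
position: [455.0, 185.5, 41.2]
ee_rot: [0.974, -0.227, 0.0, 0.0]
contact_force: [-6.0, -0.8, 20.5]
gripper_width: 15.7
```

Request:
{"name": "apply_moves", "arguments": {
  "plan": [0,0,0,0.002,0,0,0,0,0.002,0,0,0,0,0.002,0,0,0,0,0.002,0,0,0,0,0.03,0,0,0,0,0.07,0,0,-0.02,0,0.1,0,0,-0.05,0.01,0.1,0]
}}

```text
clock: 8.0
position: [409.0, 197.7, 143.8]
ee_rot: [0.973, -0.229, 0.004, -0.005]
contact_force: [-0.0, 1.9, -0.5]
gripper_width: 42.7
```

Request:
{"name": "apply_moves", "arguments": {
  "plan": [0,-0.01,0.01,0,0,0,-0.01,0.01,0,0]
}}

```text
clock: 8.17
position: [393.4, 206.0, 139.1]
ee_rot: [0.974, -0.227, 0.0, -0.001]
contact_force: [0.9, -0.1, 0.3]
gripper_width: 42.4
```

Run:
```python
from h import *
im=grab('wrist'); save(im,'w8z.png',box=(150,0,450,280),s=2.2); s=arm.read_state();print(s['clock'],s['position'],s['contact_force'],s['gripper_width'],s['joints'].round(3))
h=cv2.cvtColor(im['color'],cv2.COLOR_RGB2HSV);H,S,V=cv2.split(h)
m=(((H<4)|(H>175))&(S>190)&(V>130)).astype(np.uint8);v,u=np.nonzero(m);print(u.mean(),v.mean(),onz(im,u.mean(),v.mean(),64))
```

```text
8.2167 [394.30983503 205.83272799 138.81842013] [-0.29189976  0.15814397 -0.35920972] 42.72997708003878 [ 0.849  0.177 -0.549  0.    -0.844  0.265]Traceback (most recent call last):
  File "<stdin>", line 4, in <module>
  File "h.py", line 23, in onz
    o,d=ray(im,u,v);return o+d*(z-o[2])/d[2]
        ~~~^^^^^^^^
  File "h.py", line 20, in ray
    K=im['camera_matrix'];T=np.linalg.inv(cfw(im))
                                          ~~~^^^^
  File "h.py", line 17, in cfw
    T=np.eye(4);T[:3,:3]=R.from_quat(im['rot']).as_matrix();T[:3,3]=im['pos']
                                     ~~^^^^^^^
KeyError: 'rot'
```

View pics/w8z.png

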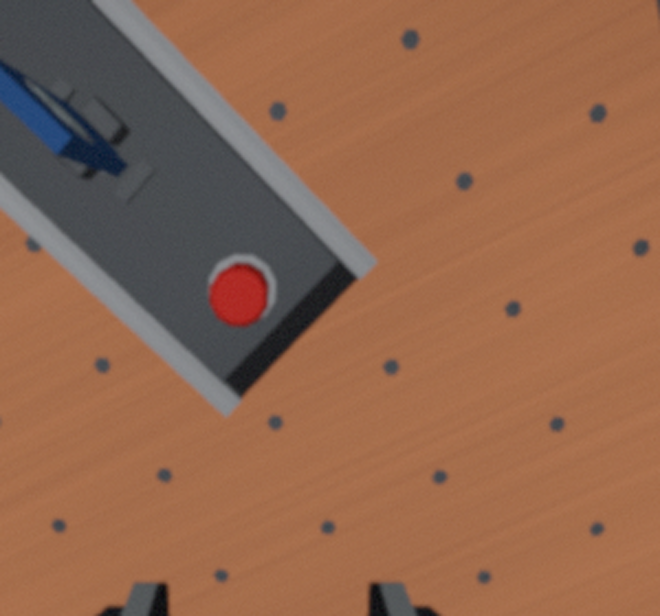

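Request:
{"name": "apply_moves", "arguments": {
  "plan": [0,0.02,0.028,0.02,-7,0,0.06,0.028,0.02,-14,0,0.1,0.028,0.02,-21,0,0.14,0.028,0.02,-28,0,0.17,0.028,0.02,-35,0,0.195,0.028,0.01,-42,0,0.195,0.028,0.0,-44,0,0.195,0.028,0,-44]
}}

```text
clock: 8.88
position: [590.3, 231.5, 134.1]
ee_rot: [0.816, -0.577, -0.001, 0.003]
contact_force: [-0.8, 0.2, -1.4]
gripper_width: 42.7
```

Request:
{"name": "apply_moves", "arguments": {
  "plan": [0,0,0,0,0,0,0,0,0,0]
}}

```text
clock: 9.05
position: [589.9, 233.0, 138.4]
ee_rot: [0.818, -0.576, 0.0, 0.0]
contact_force: [-0.4, -0.3, -0.4]
gripper_width: 43.0
```

```bash
cat >> h.py <<'E'
def az(q):
    from scipy.spatial.transform import Rotation as R
    m=R.from_quat(q).as_matrix();return np.degrees(np.arctan2(m[1,0],m[0,0]))
E
python3 - <<'E'
from h import *
grab('wrist');im=load('wrist'); save(im,'w9.png',s=1.4); s=arm.read_state();print(s['clock'],s['position'],az(s['ee_rot']),s['gripper_width'],s['joints'].round(3))
E
```

```text
9.1 [589.87434449 233.32978937 139.07606789] -70.27304686702786 42.938722693924106 [ 0.631  0.474 -0.093  0.    -1.004 -0.287]
```

View pics/w9.png

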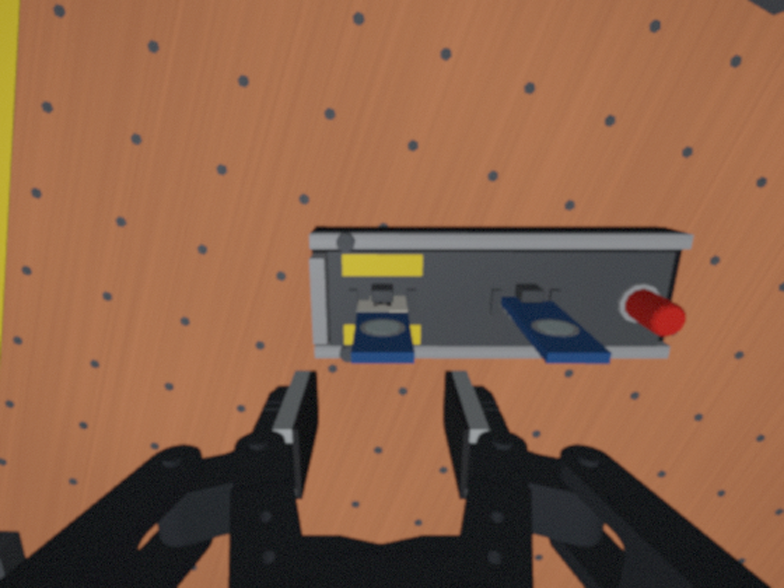

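Run:
```python
from h import *
im=load('wrist'); 
h=cv2.cvtColor(im['color'],cv2.COLOR_RGB2HSV);H,S,V=cv2.split(h)
m=((H>105)&(H<125)&(S>120)&(V>95)).astype(np.uint8)
n,l,st,c=cv2.connectedComponentsWithStats(m)
for i in range(1,n):
    if st[i,4]>60: print(st[i],c[i],onz(im,*c[i],108),onz(im,st[i,0]-.5,c[i,1],108),onz(im,st[i,0]+st[i,2]-.5,c[i,1],108))
```

```text
[251 251  44   8 279] [272.60573477 254.56272401] [589.67218317 234.11272467 108.        ] [601.60561205 238.36138891 108.        ] [577.84994638 229.90364819 108.        ]
[390 252  46   7 287] [413.08362369 254.70731707] [513.72527851 207.1696696  108.        ] [526.47872248 211.71027123 108.        ] [501.59986952 202.85266691 108.        ]
```

Request:
{"name": "apply_moves", "arguments": {
  "plan": [0,0,0.0007,-0.03,0,0,0,0.0007,-0.055,0,0,0,0.0007,-0.061,0,0,0,0.0007,-0.061,0,0,0,0.0007,-0.061,0,1,0,0.0007,-0.061,0,1,0,0.0007,-0.061,0,1,0,0.0007,-0.061,0]
}}

```text
clock: 9.77
position: [591.1, 234.9, 79.9]
ee_rot: [0.818, -0.576, 0.001, -0.002]
contact_force: [-1.2, -0.1, 4.5]
gripper_width: 24.4
```

Request:
{"name": "apply_moves", "arguments": {
  "plan": [1,0,0,0,0,1,0,0,0,0]
}}

```text
clock: 9.93
position: [591.1, 234.8, 79.9]
ee_rot: [0.818, -0.576, 0.001, -0.002]
contact_force: [-0.5, 1.4, 6.3]
gripper_width: 24.4
```

Run:
```python
from h import *
grab('wrist');im=load('wrist'); save(im,'w10.png',box=(130,130,430,400),s=2.6); s=arm.read_state();print(s['clock'],s['position'],az(s['ee_rot']),s['gripper_width'],s['contact_force'],s['wrist_torque'])
```

```text
9.9833 [591.14028297 234.79873049  79.88395968] -70.30301756404712 24.552634883073605 [-0.79071221  0.11109903  6.90343812] [ 0.0718968   0.25133902 -0.05080041]
```

View pics/w10.png

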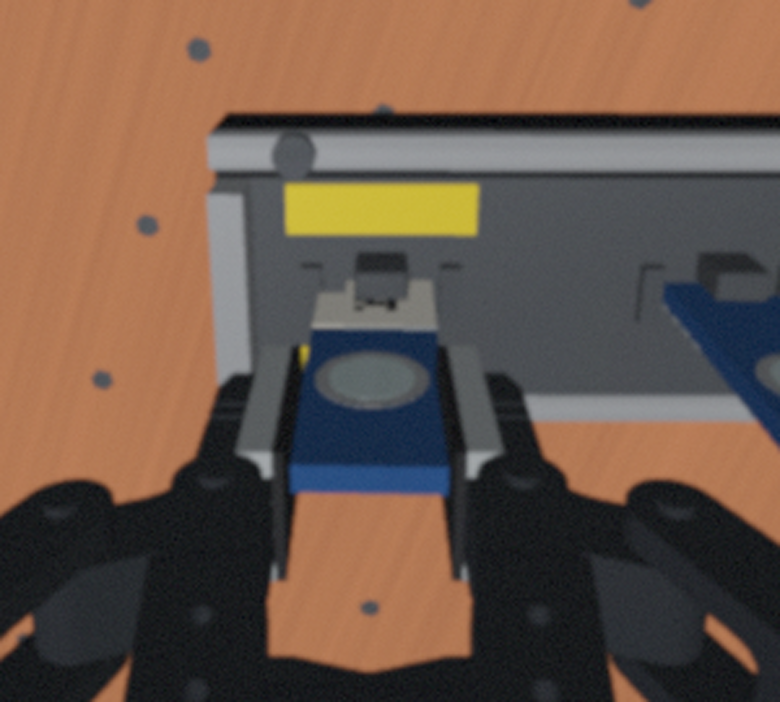

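Request:
{"name": "apply_moves", "arguments": {
  "plan": [1,0,0,0.02,0,1,0,0,0.05,0,1,0,0,0.08,0,1,-0.01,-0.035,0.08,7,1,-0.02,-0.07,0.08,14,1,-0.03,-0.105,0.08,21,1,-0.04,-0.14,0.08,28,1,-0.05,-0.175,0.08,35]
}}

```text
clock: 10.65
position: [538.9, 57.7, 157.8]
ee_rot: [0.954, -0.3, 0.0, -0.0]
contact_force: [0.9, -0.6, -0.4]
gripper_width: 24.3
```

Request:
{"name": "apply_moves", "arguments": {
  "plan": [1,-0.01,-0.03,0,7,1,-0.025,-0.06,0,14,1,-0.04,-0.09,0,21,1,-0.047,-0.126,0,28,1,-0.047,-0.126,0,30,1,-0.047,-0.126,0,30]
}}

```text
clock: 11.15
position: [492.0, -68.6, 157.9]
ee_rot: [0.999, -0.048, 0.0, -0.0]
contact_force: [-0.6, 0.8, -0.9]
gripper_width: 24.5
```

Run:
```python
from h import *
grab('wrist');im=load('wrist'); save(im,'w11.png',s=1.4); s=arm.read_state();print(s['clock'],s['position'],az(s['ee_rot']),s['gripper_width'],s['joints'].round(2))
```

```text
11.2 [492.66065537 -67.6043616  157.87410667] -5.5129062088942735 24.21035884536975 [ 0.19  0.24 -0.41 -0.   -0.92  1.28]
```

View pics/w11.png

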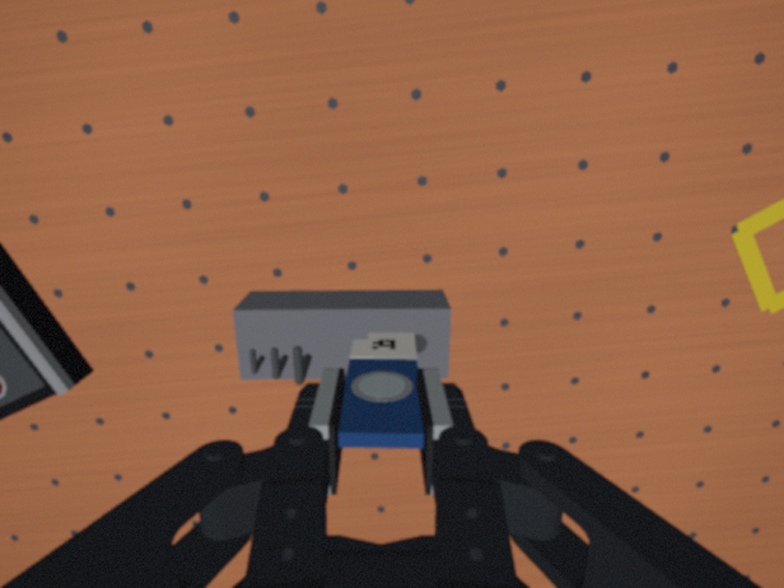

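Request:
{"name": "apply_moves", "arguments": {
  "plan": [1,0.006,0.001,-0.02,0,1,0.006,0.001,-0.06,0,1,0.006,0.001,-0.09,0,1,0.006,0.001,-0.104,0,1,0.006,0.001,-0.104,0,1,0.006,0.001,-0.104,0]
}}

```text
clock: 11.7
position: [499.2, -65.2, 53.2]
ee_rot: [0.999, -0.046, -0.001, 0.0]
contact_force: [0.8, 0.1, 0.4]
gripper_width: 24.3
```

Run:
```python
from h import *
grab('wrist');im=load('wrist'); save(im,'w12.png',box=(100,100,460,370),s=2.2); s=arm.read_state();print(s['clock'],s['position'],az(s['ee_rot']),s['contact_force'])
```

```text
11.75 [500.07006094 -65.13516882  54.30257539] -5.281822635089957 [ 0.46308827 -0.62069096 -0.32753656]
```

View pics/w12.png

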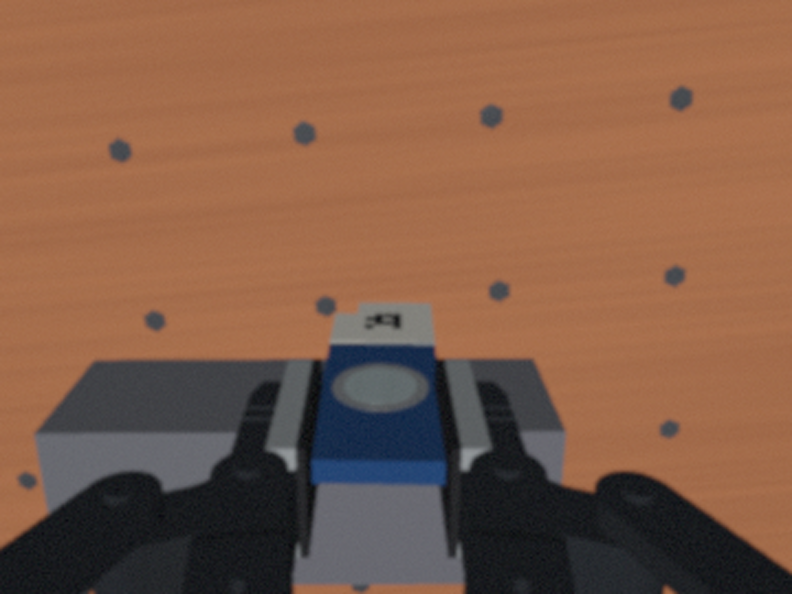

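Request:
{"name": "apply_moves", "arguments": {
  "plan": [1,-0.01,0.001,0,0,1,-0.016,0.0015,0,0,1,-0.02,0.002,0,0,1,-0.024,0.002,0,0,1,-0.028,0.0025,0,0,1,-0.03,0.003,0,0]
}}

```text
clock: 12.25
position: [479.3, -61.9, 57.7]
ee_rot: [0.999, -0.045, 0.013, -0.001]
contact_force: [17.7, -7.1, -6.9]
gripper_width: 24.5
```

Run:
```python
from h import *
grab('wrist');im=load('wrist'); save(im,'w13.png',box=(100,100,460,370),s=2.2); s=arm.read_state();print(s['clock'],s['position'],s['ee_rot'],s['contact_force'],s['wrist_torque'],s['joint_vel'].round(3))
```

```text
12.3 [479.29051239 -62.00370387  57.67354889] [ 0.99892641 -0.04450038  0.0127952  -0.00142528] [16.07127024 -6.78945476 -6.33313248] [-2.21981338 -4.8111943   0.01411591] [-0.003  0.005  0.011 -0.    -0.013  0.005]
```

View pics/w13.png

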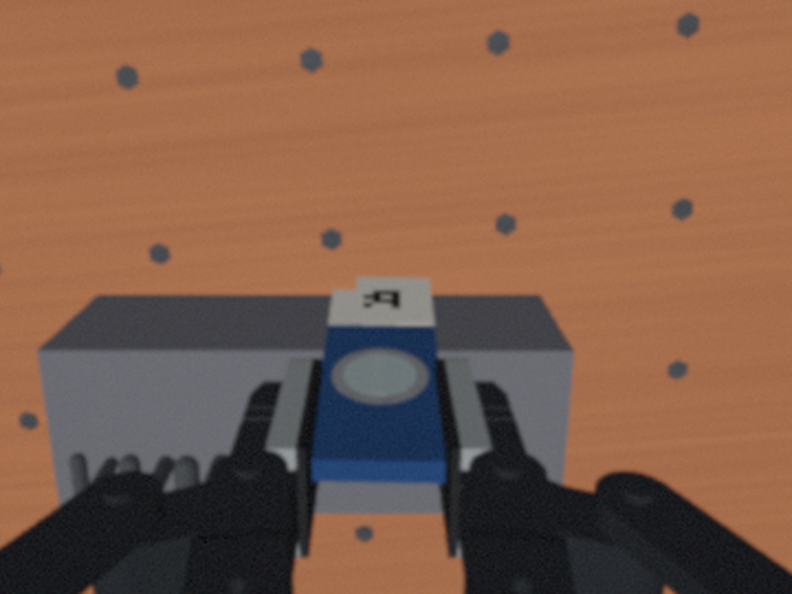

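Request:
{"name": "apply_moves", "arguments": {
  "plan": [1,-0.005,0.0005,0,0,1,-0.01,0.001,0,0,1,-0.015,0.0015,0,0,1,-0.02,0.002,0,0,1,-0.025,0.002,0,0,1,-0.03,0.003,0,0,1,-0.03,0.003,0,0]
}}

```text
clock: 12.88
position: [445.9, -58.3, 57.3]
ee_rot: [0.999, -0.045, 0.009, -0.002]
contact_force: [6.4, 1.6, 3.4]
gripper_width: 24.1
```

Run:
```python
from h import *
grab('wrist');im=load('wrist'); save(im,'w14.png',box=(100,100,460,370),s=2.2); s=arm.read_state();print(s['clock'],s['position'],s['ee_rot'],s['contact_force'],s['wrist_torque'],s['gripper_width'])
```

```text
12.9333 [445.99453015 -58.28489624  57.35322409] [ 0.99893653 -0.04515838  0.00912442 -0.00180801] [6.94044999 1.24237494 3.69989856] [ 0.37851834 -2.31590763  0.02552335] 24.411594773600488
```

View pics/w14.png

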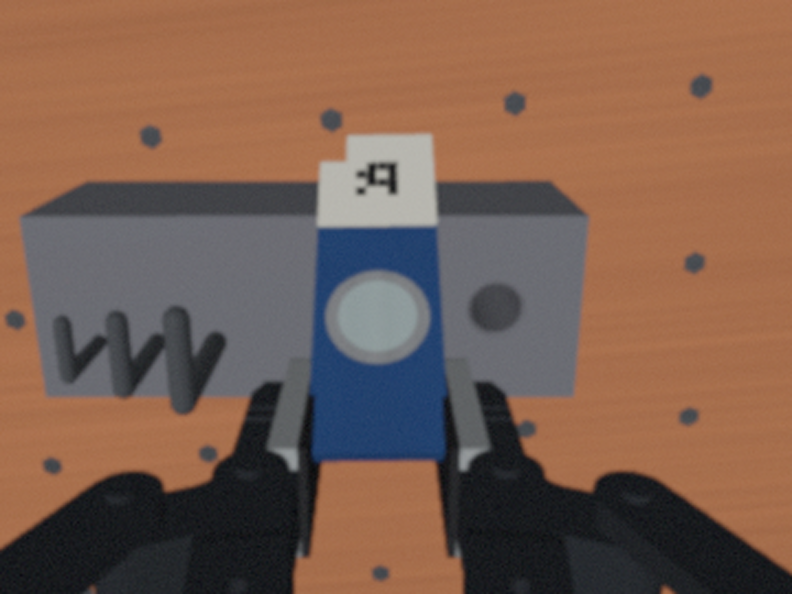

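Request:
{"name": "apply_moves", "arguments": {
  "plan": [1,-0.01,0.001,0,0,1,-0.018,0.002,0,0,1,-0.023,0.002,0,0,1,-0.023,0.002,0,0,1,-0.023,0.002,0,0]
}}

```text
clock: 13.35
position: [418.0, -57.3, 55.3]
ee_rot: [0.999, -0.046, 0.003, -0.001]
contact_force: [2.9, 1.9, 1.4]
gripper_width: 23.6
```

Run:
```python
from h import *
grab('wrist');im=load('wrist'); save(im,'w15.png',box=(100,100,460,370),s=2.2); s=arm.read_state();print(s['clock'],s['position'],s['ee_rot'],s['contact_force'],s['wrist_torque'],s['gripper_width'])
```

```text
13.4 [417.70173067 -57.37112331  54.96312282] [ 9.98931246e-01 -4.61474139e-02  2.53297236e-03 -6.04611209e-04] [3.45830071 1.34546984 2.81133915] [ 0.35614737 -1.14028209  0.07894617] 23.60387940472857
```

View pics/w15.png

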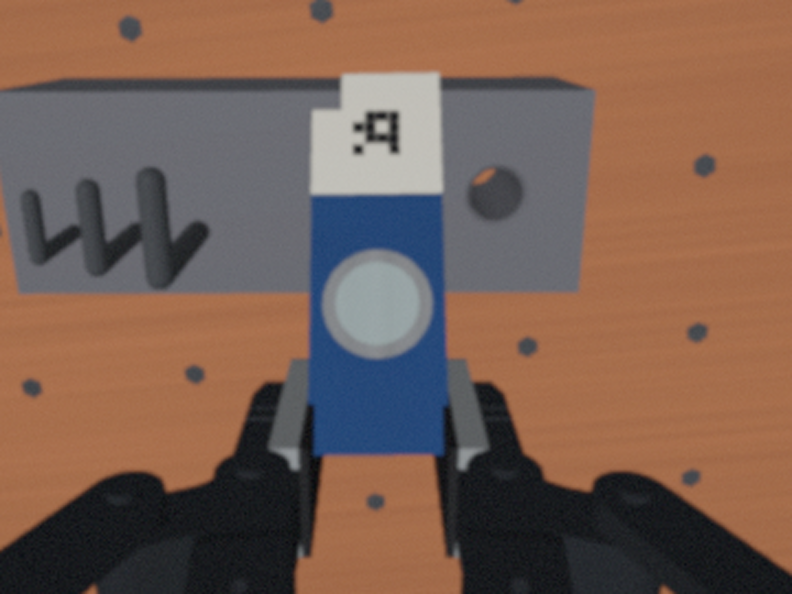

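Request:
{"name": "apply_moves", "arguments": {
  "plan": [1,0,0,-0.008,0,1,0,0,-0.014,0,1,0,0,-0.02,0,1,0,0,-0.025,0,1,0,0,-0.03,0,1,0,0,-0.032,0,1,0,0,-0.032,0]
}}

```text
clock: 13.98
position: [413.8, -58.4, 20.5]
ee_rot: [0.999, -0.047, -0.002, 0.001]
contact_force: [-2.4, -0.4, 4.8]
gripper_width: 23.1
```

Run:
```python
from h import *
grab('wrist');im=load('wrist'); save(im,'w16.png',box=(100,100,460,370),s=2.2); s=arm.read_state();print(s['clock'],s['position'],s['ee_rot'],s['contact_force'],s['wrist_torque'],s['gripper_width'])
```

```text
14.0333 [414.49200084 -58.29299739  20.98203322] [ 9.98897899e-01 -4.69058753e-02 -1.62480893e-03  4.31505791e-04] [-4.08028874  0.11905929  4.41021644] [-0.1302629   0.46155298 -0.00087581] 23.03723384171191
```

View pics/w16.png

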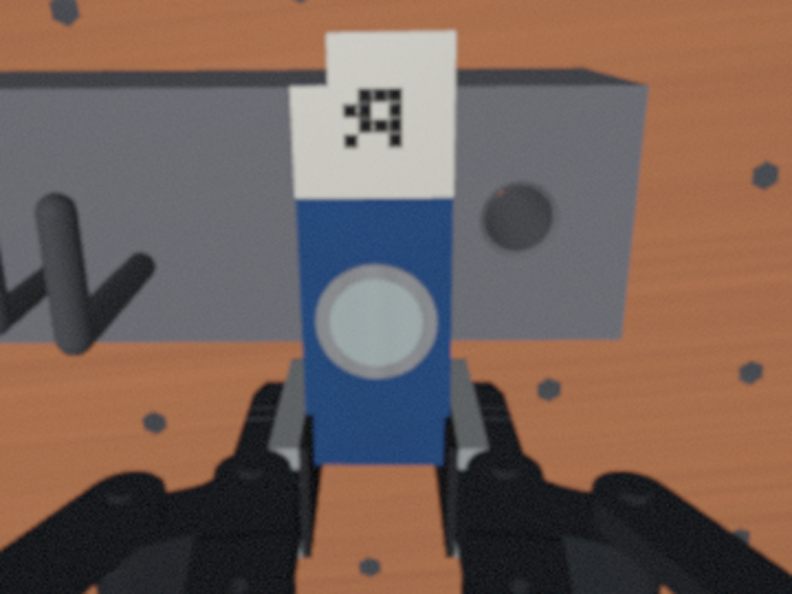

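Request:
{"name": "apply_moves", "arguments": {
  "plan": [1,0.004,0,0.001,0,1,0.008,-0.0005,0.002,0,1,0.008,-0.0005,0.002,0,0.3,0.008,-0.0005,0.002,0,0.3,0.008,-0.0005,0.002,0,0.3,0.008,-0.0005,0.002,0,0.3,0.008,-0.0005,0.002,0]
}}

```text
clock: 14.62
position: [424.2, -58.3, 23.6]
ee_rot: [0.999, -0.047, 0.0, -0.0]
contact_force: [-0.0, 0.9, 0.2]
gripper_width: 30.2
```

Run:
```python
from h import *
grab('wrist');im=load('wrist'); save(im,'w17.png',box=(100,100,460,370),s=2.2); s=arm.read_state();print(s['clock'],s['position'],s['ee_rot'],s['contact_force'],s['wrist_torque'],s['gripper_width'])
```

```text
14.6667 [424.11316198 -58.29312794  23.55689747] [ 9.98915791e-01 -4.65532955e-02  1.78489732e-04 -4.64884159e-05] [-0.31110041  0.20584882  0.56800109] [ 0.04522027 -0.0015883   0.00148631] 30.04457792484719
```

View pics/w17.png

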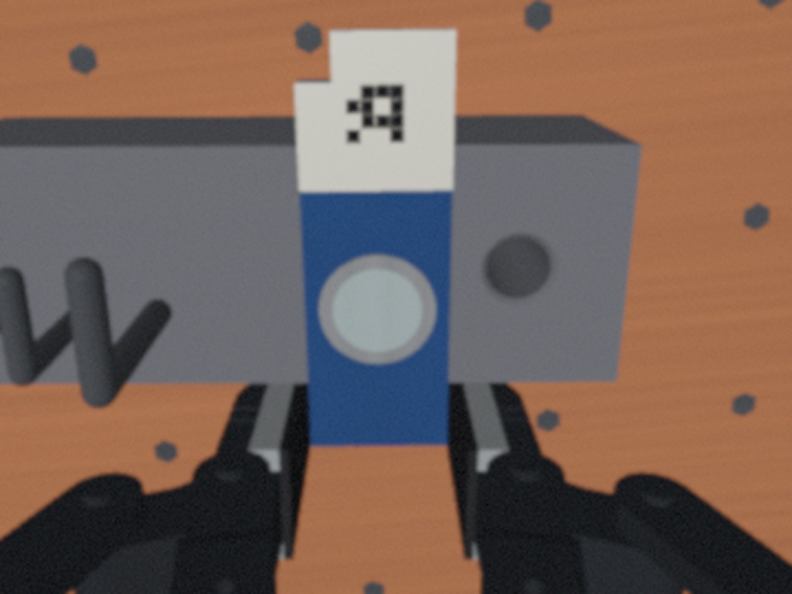

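```bash
python3 - <<'E'
from h import *
im=load('wrist')
P=lambda x,y:onz(im,100+x/2.2,100+y/2.2,45)
a,b,c,d=P(310,445),P(448,445),P(456,30),P(330,30)
print(a,b,c,d,np.linalg.norm(a-b),np.linalg.norm(b-c)); m=(a+b)/2; dr=(c-b)/np.linalg.norm(c-b);print('end mid',m,'az',np.degrees(np.arctan2(dr[1],dr[0])),'tcp',im['pos'])
e1,e2=onz(im,100+20/2.2,100+382/2.2,40),onz(im,100+617/2.2,100+381/2.2,40);print('edge',e1,e2)
C=onz(im,100+518/2.2,100+266/2.2,40);print('hole',C)
from scipy.spatial import ConvexHull
for nm in('scene','top'):
    s=load(nm);Q=cloud(s)
    ax=np.array([np.cos(np.radians(-65)),np.sin(np.radians(-65))]);ay=np.array([-ax[1],ax[0]])
    w=np.array([487.1,-344])
    A=(Q[...,:2]-w)@ax;B=(Q[...,:2]-w)@ay
    for lo,hi in((340,362),(362,385),(385,405),(405,418),(418,430)):
        k=(Q[...,2]>lo)&(Q[...,2]<hi)&(abs(A)<60)&(abs(B)<50)
        if k.sum(): print(nm,lo,k.sum(),'A',np.percentile(A[k],[1,50,99]).round(0),'B',np.percentile(B[k],[1,50,99]).round(0))
E
python3 - <<'E'
import sys;sys.path.insert(0,'.')
E
```

```text
[426.81770002 -45.25915436  45.        ] [424.30243949 -71.67213485  45.        ] [500.43061098 -77.87541032  45.        ] [502.33052732 -57.8232245   45.        ] 26.532472060242153 76.38048913656637
end mid [425.56006975 -58.4656446   45.        ] az -4.658433004880117 tcp [424.24465303 -58.25348957  23.58431378]
edge [442.95936465   9.87085841  40.        ] [ 432.19941291 -105.51030451   40.        ]
hole [457.67856703 -87.200828    40.        ]
scene 340 3 A [-7.  1.  9.] B [21. 23. 23.]
scene 362 131 A [-21.   2.  22.] B [-14.  25.  28.]
scene 385 159 A [-20.   4.  56.] B [-4. 20. 27.]
scene 405 197 A [-19.  27.  59.] B [-12.   8.  22.]
scene 418 183 A [-19.   3.  46.] B [-21.   2.  23.]
top 362 42 A [-25. -24.   9.] B [-28.  -5.  24.]
top 385 97 A [-25. -20.  14.] B [-28.  -1.  29.]
top 405 92 A [-23.  28.  60.] B [-21.   2.  21.]
top 418 259 A [-22.  -1.  49.] B [-22.   0.  23.]
```

Run:
```python
from h import *
from scipy.optimize import least_squares
s=load('scene');Q=cloud(s);p=s['pos'];print(p)
for lo in range(125,320,12):
    k=(abs(Q[...,2]-p[2]-lo)<6)&(np.hypot(Q[...,0]-p[0],Q[...,1]-p[1])<62)
    q=Q[k][:,:2]-p[:2]
    if len(q)<20: continue
    f=least_squares(lambda v:np.hypot(q[:,0]-v[0],q[:,1]-v[1])-v[2],[0,0,40],loss='soft_l1');print(lo,len(q),f.x.round(1),np.abs(f.fun).mean().round(2))
# silhouettes: image row width
c=s['color'];save(s,'s0w.png',box=(400,20,500,160),s=5)
```

```text
[277.07540184 559.59816876 230.21258729]
125 40 [ 1.4 -2.3 36. ] 1.46
137 92 [ 2.6 -2.5 36.5] 1.36
149 93 [ 1.6 -1.7 37. ] 1.5
161 98 [ 1.6 -1.7 37.1] 1.19
173 118 [ 1.  -1.  34.1] 2.41
185 58 [-1.4  0.1 40.9] 2.7
197 106 [ 1.4 -1.5 39.6] 1.46
209 114 [ 2.1 -1.9 39.5] 1.35
221 112 [ 1.2 -1.5 39.7] 1.25
233 109 [ 0.8 -0.6 41.6] 1.54
245 103 [ 2.1 -1.6 41.1] 1.86
257 159 [ 1.1 -1.  43.7] 1.84
269 131 [ 0.8 -0.8 42.2] 1.44
281 132 [ 0.7 -1.  42.2] 1.54
293 151 [-2.5  0.7 45.3] 1.91
305 157 [-4.4  1.3 46.7] 1.96
317 149 [-3.1  0.6 45.8] 1.94
```

View pics/s0w.png

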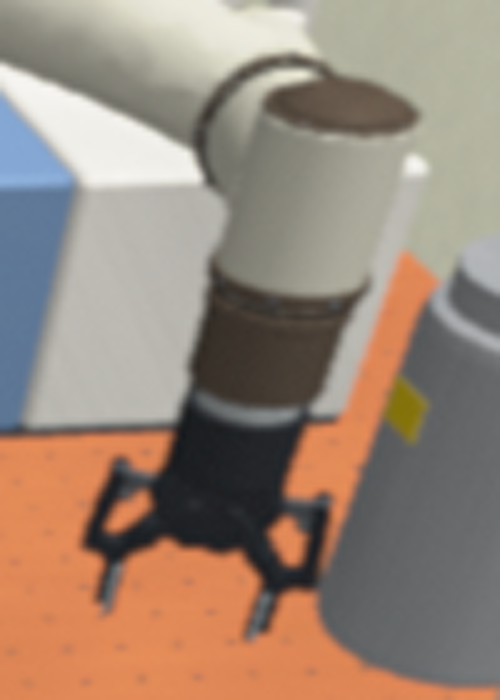

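Request:
{"name": "apply_moves", "arguments": {
  "plan": [0.2,0,0,0.01,0,0.2,0,0,0.04,0,0,0,0,0.08,0,0,0,0,0.09,-7,0,0,0,0.09,-14,0,0,0,0.09,-21,0,0,0,0.09,-28,0,0,0,0.09,-35]
}}

```text
clock: 15.33
position: [423.9, -58.3, 113.8]
ee_rot: [0.938, -0.348, 0.0, -0.0]
contact_force: [-0.9, -0.0, 0.6]
gripper_width: 42.4
```

Request:
{"name": "apply_moves", "arguments": {
  "plan": [0,0,0,0,-7,0,0,0,0,-14,0,0,0,0,-21,0,0,0,0,-28,0,0,0,0,-35,0,0,0,0,-42,0,0,0,0,-49,0,0,0,0,-56]
}}

```text
clock: 16.0
position: [423.8, -58.3, 113.5]
ee_rot: [-0.665, 0.747, 0.0, 0.0]
contact_force: [-0.1, -0.1, 0.3]
gripper_width: 42.9
```

Request:
{"name": "apply_moves", "arguments": {
  "plan": [0,0,0,0,-7,0,0,0,0,-14,0,0,0,0,-21,0,0,0,0,-28,0,0,0,0,-35,0,0,0,0,-42,0,0,0,0,-49,0,0,0,0,-56]
}}

```text
clock: 16.67
position: [423.8, -58.3, 113.5]
ee_rot: [-0.236, 0.972, 0.0, 0.0]
contact_force: [-0.0, -0.5, -0.3]
gripper_width: 43.0
```

Request:
{"name": "apply_moves", "arguments": {
  "plan": [0,0,0,0,-7,0,0,0,0,-14,0,0,0,0,-21,0,0,0,0,-28,0,0,0,0,-33,0,0,0,0,-33,0,0,0,0,-33]
}}

```text
clock: 17.25
position: [423.8, -58.4, 113.6]
ee_rot: [0.045, 0.999, 0.0, 0.0]
contact_force: [0.6, 0.7, -0.5]
gripper_width: 43.1
```

Run:
```python
from h import *
grab('wrist');im=load('wrist'); save(im,'w18.png',s=1.4); s=arm.read_state();print(s['clock'],s['position'],az(s['ee_rot']),s['gripper_width'],s['joints'].round(2))
```

```text
17.3 [423.84174352 -58.37683467 113.57012969] 174.78211178680206 42.36169190076646 [ 0.25  0.19 -0.62 -0.   -0.76 -1.91]
```

View pics/w18.png

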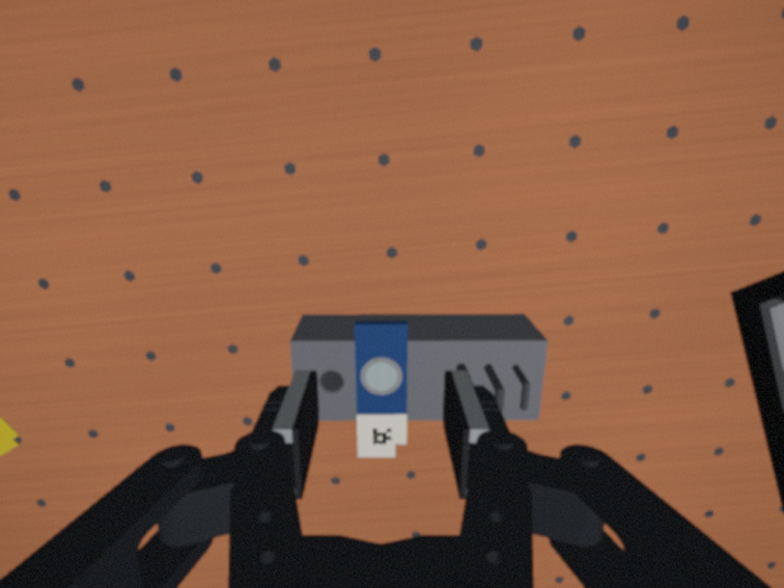

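Run:
```python
from h import *
im=load('wrist');save(im,'w18z.png',box=(200,215,400,340),s=4)
for p in [(355,324),(407,324),(381,324)]: print(onz(im,p[0]/1.4,p[1]/1.4,45))
for p in [(292,340),(547,340)]: print(onz(im,p[0]/1.4,p[1]/1.4,40))
```

```text
[425.14997601 -70.95117074  45.        ]
[427.47468421 -45.70141275  45.        ]
[426.31239487 -58.32558835  45.        ]
[ 432.70283816 -104.0429431    40.        ]
[444.49952543  24.13854303  40.        ]
```

View pics/w18z.png

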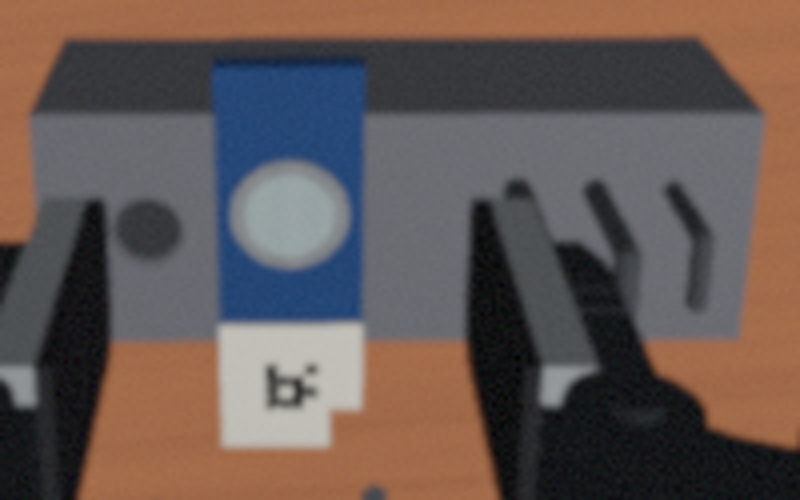

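Request:
{"name": "apply_moves", "arguments": {
  "plan": [0,-0.0005,0,-0.03,0,0,-0.0005,0,-0.06,0,0,-0.0005,0,-0.085,0,0.2,-0.0005,0,-0.09,0,0.3,-0.0005,0,-0.09,0,0.35,-0.0005,0,-0.09,0,0.35,-0.0005,0,-0.09,0]
}}

```text
clock: 17.88
position: [424.7, -58.1, 24.9]
ee_rot: [0.046, 0.999, 0.0, 0.001]
contact_force: [-0.4, 0.1, -0.0]
gripper_width: 28.1
```

Request:
{"name": "apply_moves", "arguments": {
  "plan": [0.38,0,0,0,0,0.4,0,0,0,0,0.41,0,0,0,0]
}}

```text
clock: 18.13
position: [424.5, -58.1, 24.8]
ee_rot: [0.046, 0.999, 0.0, 0.002]
contact_force: [0.1, 1.3, 5.4]
gripper_width: 26.0
```

Run:
```python
from h import *
grab('wrist');im=load('wrist'); save(im,'w19.png',box=(140,180,400,400),s=3); s=arm.read_state();print(s['clock'],s['position'],az(s['ee_rot']),s['gripper_width'],s['contact_force'],s['wrist_torque'])
```

```text
18.1833 [424.44333584 -58.15146535  24.69657167] 174.69040267006784 25.43135772206312 [-0.16469756  1.11085861  4.92854795] [0.14856769 0.10184195 0.01692602]
```

View pics/w19.png

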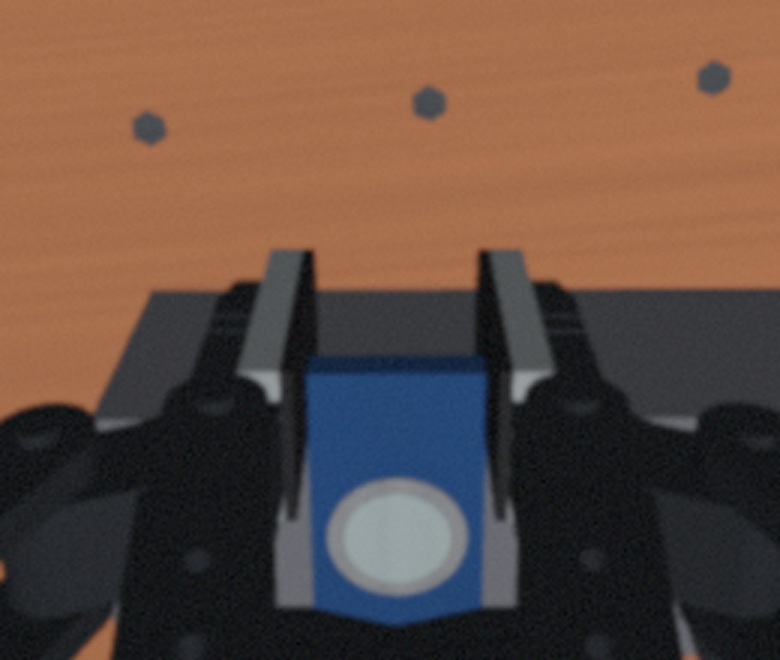

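Request:
{"name": "apply_moves", "arguments": {
  "plan": [1,0,0,0,0,1,0,0,0,0,1,0,0,0,0]
}}

```text
clock: 18.43
position: [424.4, -58.2, 24.7]
ee_rot: [0.046, 0.999, 0.0, 0.001]
contact_force: [-0.4, 1.3, 8.8]
gripper_width: 23.4
```

Request:
{"name": "apply_moves", "arguments": {
  "plan": [1,0,0,0.005,0,1,0,0,0.015,0,1,0,0,0.03,0,1,0,0,0.06,0,1,0,0,0.09,0,1,0,0,0.12,0,1,0,0,0.12,0]
}}

```text
clock: 19.02
position: [426.8, -58.0, 149.2]
ee_rot: [0.046, 0.999, 0.001, 0.006]
contact_force: [0.4, 0.0, -1.3]
gripper_width: 22.7
```

Run:
```python
from h import *
grab('wrist');im=load('wrist'); save(im,'w20.png',box=(140,180,400,400),s=3); s=arm.read_state();print(s['clock'],s['position'],az(s['ee_rot']),s['gripper_width'],s['contact_force'],s['wrist_torque'])
grab('scene');save(load('scene'),'s1z.png',box=(180,100,340,260),s=4)
```

```text
19.0667 [425.10602254 -58.05455192 146.5944956 ] 174.6686508390006 23.13636899652902 [ 0.14931339 -0.61869753 -0.28748395] [-0.0022215   0.0162455   0.00044761]
```

View pics/w20.png

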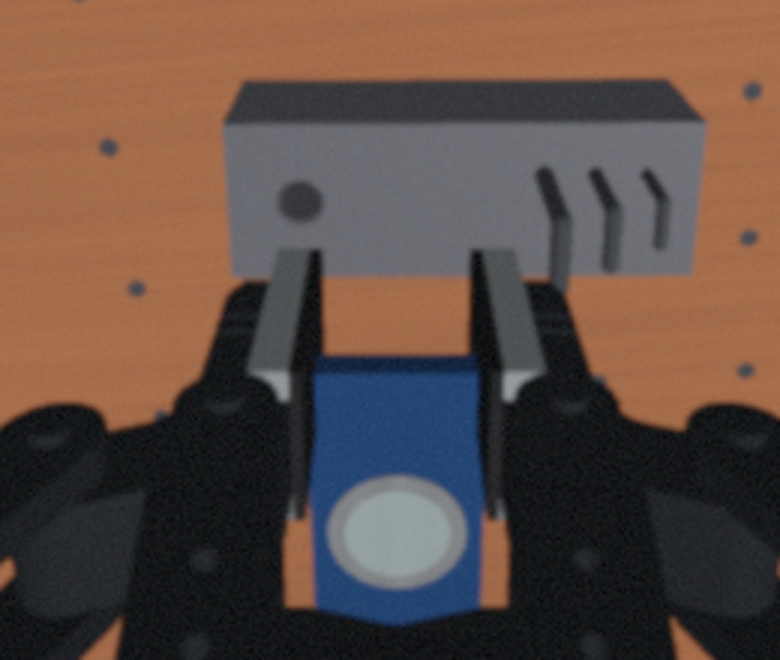

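View pics/s1z.png

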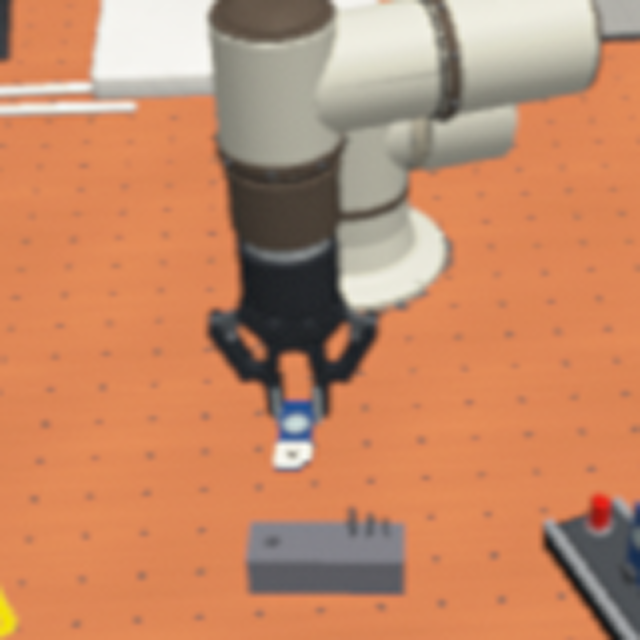

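```bash
cat > lvl.py <<'E'
from h import *
def level(im):
    P=cloud(im);h=cv2.cvtColor(im['color'],cv2.COLOR_RGB2HSV);H,S,V=cv2.split(h)
    m=((H>103)&(H<125)&(S>120)&(V>90)).astype(np.uint8);m[:200]=0
    n,l,st,c=cv2.connectedComponentsWithStats(m);i=1+st[1:,4].argmax();m=(l==i).astype(np.uint8)
    m=cv2.erode(m,np.ones((3,3)))>0
    q=P[m];q=q[~np.isnan(q[:,0])];A=np.c_[q[:,:2]-q[:,:2].mean(0),np.ones(len(q))]
    w=np.ones(len(q),bool)
    for _ in range(4):
        s,*_r=np.linalg.lstsq(A[w],q[w,2],rcond=None);r=q[:,2]-A@s;w=abs(r)<2.5*max(r[w].std(),.1)
    a=np.radians(az(im['rot']));f=np.array([-np.cos(a),-np.sin(a)]);g=np.array([-f[1],f[0]])
    print(len(q),'slope along frosted deg',np.degrees(np.arctan(s[:2]@f)),'across',np.degrees(np.arctan(s[:2]@g)),'mean',q[w].mean(0),'rms',r[w].std())
    d=(q[:,:2]-im['pos'][:2])@f;print('extent along from tcp',d.min(),d.max(),'z-tcp',q[w,2].mean()-im['pos'][2])
if __name__=='__main__': level(load('wrist'))
E
python3 lvl.py
```

```text
2431 slope along frosted deg -0.19021033781019003 across 0.13938724815024908 mean [444.91957933 -59.66123556 169.56612446] rms 0.48933702914623384
extent along from tcp 1.131367342115217 47.1900460412072 z-tcp 20.375602917466864
```

Request:
{"name": "apply_moves", "arguments": {
  "plan": [1,0,-0.015,0.01,-7,1,0,-0.035,0.02,-14,1,0,-0.055,0.03,-21,1,0,-0.075,0.043,-28,1,0,-0.095,0.043,-35,1,0,-0.115,0.043,-42,1,0,-0.135,0.043,-49,1,0,-0.15,0.043,-56]
}}

```text
clock: 19.78
position: [422.0, -209.4, 184.8]
ee_rot: [0.513, 0.858, -0.001, -0.002]
contact_force: [-0.5, 0.5, -0.6]
gripper_width: 23.3
```

Request:
{"name": "apply_moves", "arguments": {
  "plan": [1,0,-0.002,0,-3.5,1,0,-0.002,0,-3.5,1,0,-0.002,0,-3.5,1,0,-0.002,0,-3.5]
}}

```text
clock: 20.12
position: [422.8, -210.0, 185.7]
ee_rot: [0.535, 0.845, -0.0, -0.001]
contact_force: [-0.3, 0.6, -0.0]
gripper_width: 23.0
```

Run:
```python
from h import *
from lvl import level
grab('wrist');im=load('wrist'); level(im);s=arm.read_state();print(s['clock'],s['position'],az(s['ee_rot']),s['gripper_width'],s['joints'].round(3))
grab('scene');save(load('scene'),'s2.png',box=(60,60,340,270),s=2.8)
grab('top')
sc=load('scene');h=cv2.cvtColor(sc['color'],cv2.COLOR_RGB2HSV);H,S,V=cv2.split(h)
m=((H>22)&(H<34)&(S>150)&(V>120)).astype(np.uint8);n,l,st,c=cv2.connectedComponentsWithStats(m)
for i in range(1,n):
    if 120<st[i,4]<300:
        cs=np.argwhere(l==i)[:,::-1].astype(float);W=np.array([onz(sc,*p,0)[:2] for p in cs]).astype(np.float32);print(cv2.minAreaRect(W))
```

```text
2411 slope along frosted deg -1.0786276567509545 across -0.2033529378761501 mean [ 431.11303599 -226.19923122  205.87720725] rms 0.4830007879129484
extent along from tcp 0.9412171114128633 47.10665971407971 z-tcp 20.212955198022797
20.1667 [ 422.97682388 -209.89193761  185.9530629 ] 115.25597337949937 23.726434219531498 [-0.116  0.167 -0.421 -0.    -0.984 -2.585]
((-1709.215576171875, 1274.9781494140625), (107.593017578125, 214.94869995117188), 3.8207404613494873)
((485.4715270996094, -344.2469177246094), (71.03327941894531, 70.62030029296875), 26.60692024230957)
```

View pics/s2.png

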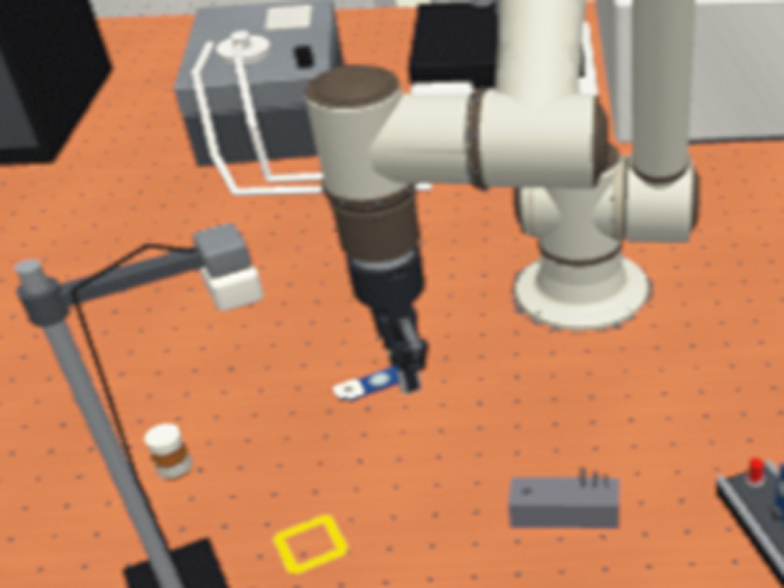

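Request:
{"name": "apply_moves", "arguments": {
  "plan": [1,0.008,-0.018,0.001,0,1,0.016,-0.035,0.002,0,1,0.022,-0.046,0.003,0,1,0.026,-0.055,0.0037,0,1,0.029,-0.061,0.0037,0,1,0.029,-0.061,0.0037,0,1,0.029,-0.061,0.0037,0]
}}

```text
clock: 20.85
position: [452.1, -271.2, 190.0]
ee_rot: [0.536, 0.844, 0.0, -0.0]
contact_force: [0.0, 0.3, -0.8]
gripper_width: 23.0
```

```bash
cat > fin.py <<'E'
from h import *
from lvl import level
import sys
s=arm.read_state();print(s['clock'],s['position'],az(s['ee_rot']),s['gripper_width'],s['contact_force'])
grab('wrist');grab('scene');grab('top');level(load('wrist'))
W=np.array([486.5,-344]);ax=np.array([.427,-.904]);ay=np.array([.904,.427])
for n in('scene','top'):
    sc=load(n);h=cv2.cvtColor(sc['color'],cv2.COLOR_RGB2HSV);H,S,V=cv2.split(h)
    Q=cloud(sc);m=((S<60)&(V>120)&(Q[...,2]>190)&(Q[...,2]<230)&(np.hypot(Q[...,0]-486,Q[...,1]+344)<90)).astype(np.uint8)
    k,l,st,c=cv2.connectedComponentsWithStats(m)
    for i in range(1,k):
        if st[i,4]>10: p=onz(sc,*c[i],s['position'][2]+20.3);print(n,st[i],p,'off',(p[:2]-W)@ax,(p[:2]-W)@ay)
    # clearance wrist tube vs head
    p=s['position'];A=(Q[...,:2]-W)@ax;B=(Q[...,:2]-W)@ay
    k=(Q[...,2]>362)&(Q[...,2]<424)&(A<-15)&(A>-120)&(abs(B)<45)
    print(n,'A hist',np.histogram(A[k],np.arange(-70,-10,5)))
save(load('scene'),sys.argv[1],box=(80,80,300,270),s=3.5)
E
python3 fin.py s3.png
```

```text
20.85 [ 452.08752267 -271.15072741  190.01716019] 115.14370286030599 23.031668436348056 [ 0.01708082  0.27326354 -0.83259098]
2468 slope along frosted deg -1.0989618003103845 across -0.1424712672602907 mean [ 460.47703445 -287.72329166  210.2292257 ] rms 0.48266831402828364
extent along from tcp 1.385265626273199 46.87660947528794 z-tcp 20.212065515884376
scene [169 198   8   6  32] [ 464.5219545  -298.58187918  210.31716019] off -50.44260665379179 -0.47461553869973666
scene [157 201  12   9  62] [ 482.85680531 -326.50547009  210.31716019] off -17.37069917363716 4.176716276947108
scene A hist (array([39, 42, 40, 43, 45, 47, 13,  0,  0,  7, 46]), array([-70, -65, -60, -55, -50, -45, -40, -35, -30, -25, -20, -15]))
top A hist (array([0, 0, 0, 0, 0, 0, 0, 0, 0, 0, 0]), array([-70, -65, -60, -55, -50, -45, -40, -35, -30, -25, -20, -15]))
```

View pics/s3.png

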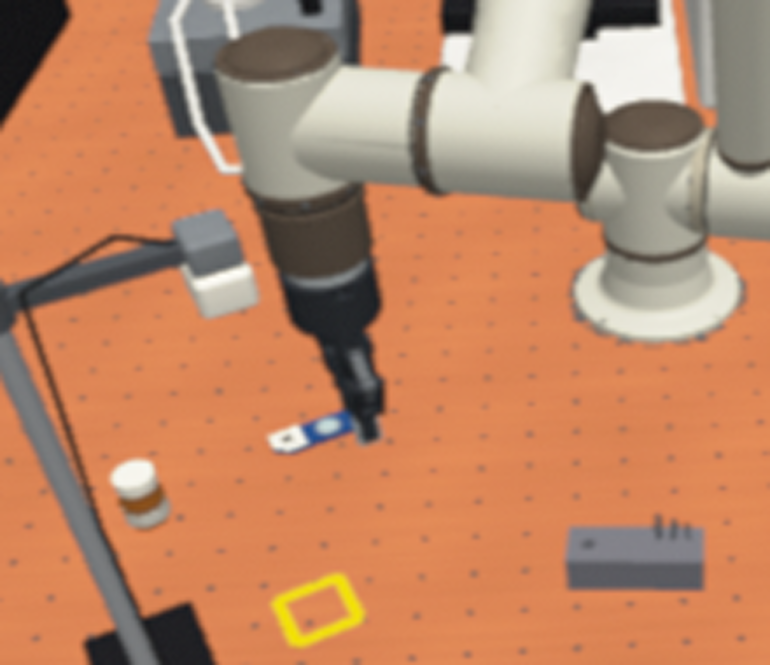

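Request:
{"name": "apply_moves", "arguments": {
  "plan": [1,0.002,-0.004,0,0,1,0.004,-0.008,0,0,1,0.005,-0.011,0,0,1,0.006,-0.0127,0,0,1,0.006,-0.0127,0,0,1,0.006,-0.0127,0,0,1,0.006,-0.0127,0,0,1,0.006,-0.0127,0,0]
}}

```text
clock: 21.67
position: [458.3, -284.0, 190.3]
ee_rot: [0.536, 0.844, -0.0, -0.0]
contact_force: [0.1, 0.2, -0.4]
gripper_width: 23.2
```

```bash
python3 fin.py s4.png
python3 - <<'E'
from h import *
save(load('scene'),'s4f.png',s=1.4);save(load('wrist'),'w22.png',s=1.4)
E
```

```text
21.6667 [ 458.29424591 -284.04918325  190.25407237] 115.15831075901387 23.16569243864205 [ 0.09679959  0.18359713 -0.404476  ]
2471 slope along frosted deg -0.9487038616324606 across -0.23477051833995172 mean [ 466.76106219 -300.7609963   210.45481186] rms 0.47171131166210284
extent along from tcp 0.9497972731320682 47.171118532742646 z-tcp 20.2007394822499
scene [166 200   6   6  28] [ 470.75463744 -310.42441364  210.55407237] off -37.075599878805775 0.10296762073986918
scene [152 203  12   8  66] [ 489.24585798 -339.62260639  210.55407237] off -2.78468246312842 4.351402686847098
scene A hist (array([35, 34, 38, 41, 43, 43, 43, 45, 45, 15, 49]), array([-70, -65, -60, -55, -50, -45, -40, -35, -30, -25, -20, -15]))
top A hist (array([0, 0, 0, 0, 0, 0, 0, 0, 0, 0, 0]), array([-70, -65, -60, -55, -50, -45, -40, -35, -30, -25, -20, -15]))
```

View pics/s4.png

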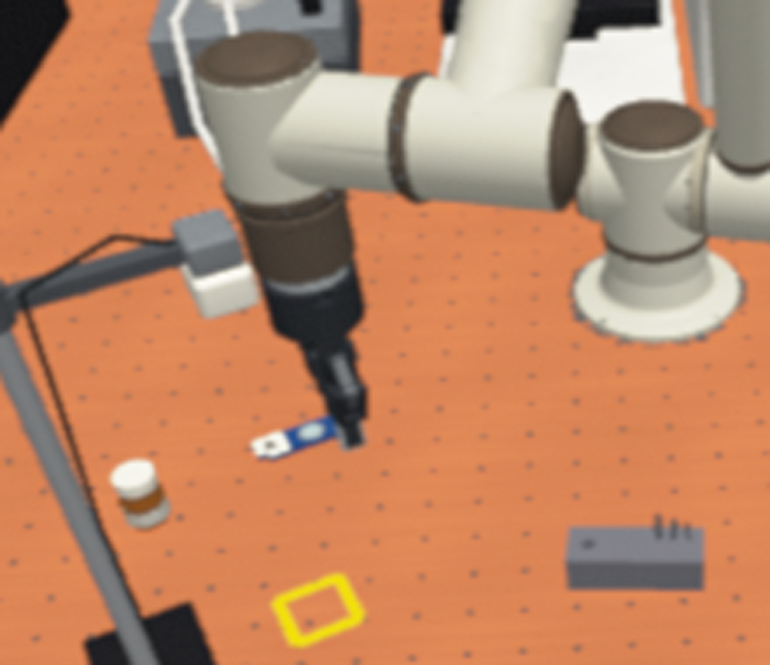

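View pics/s4f.png

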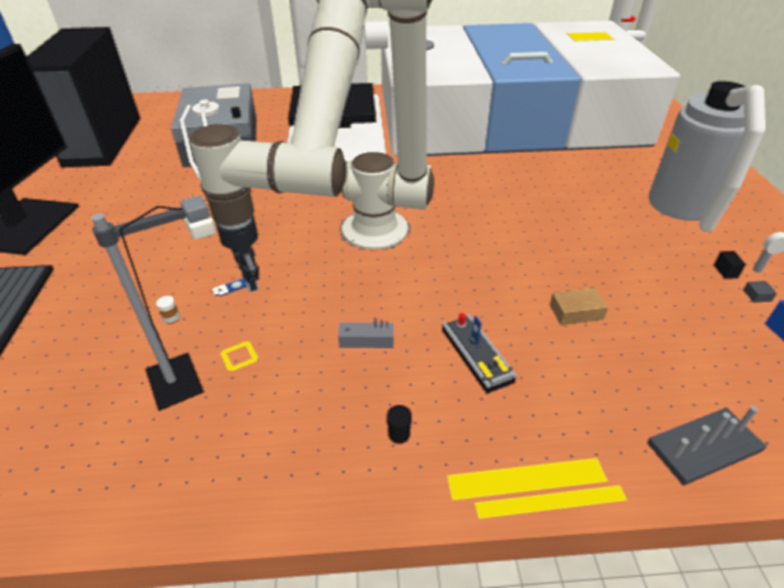

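View pics/w22.png

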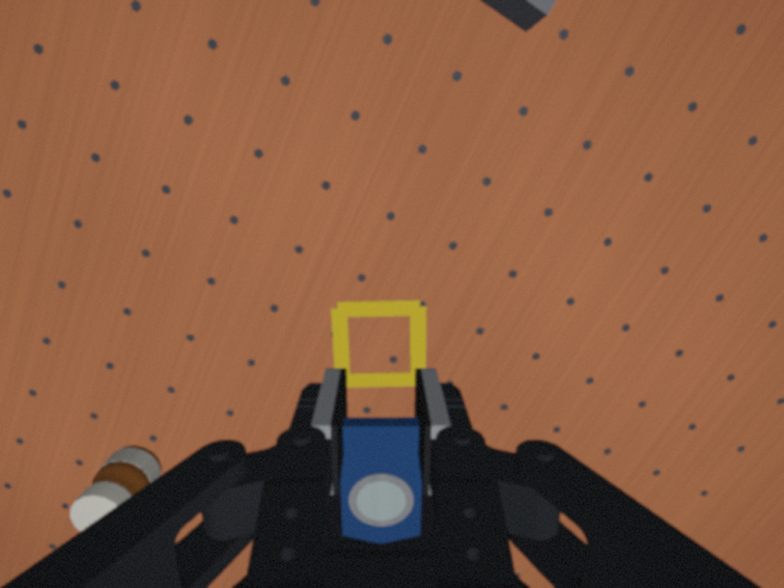

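Run:
```python
from h import *
im=load('wrist');h=cv2.cvtColor(im['color'],cv2.COLOR_RGB2HSV);H,S,V=cv2.split(h)
pts=[(341,305),(423,302),(426,384),(345,386)]
W=np.array([onz(im,u/1.4,v/1.4,0)[:2] for u,v in pts]);print(W.round(1),W.mean(0))
a=np.radians(az(im['rot']));f=-np.array([np.cos(a),np.sin(a)]);print('field',im['pos'][:2]+64.3*f, np.linalg.norm(np.diff(W,axis=0),axis=1))
s=arm.read_state();print(s['joint_vel'].round(4))
```

```text
[[ 445.8 -326.9]
 [ 501.  -298.4]
 [ 534.4 -359.3]
 [ 476.2 -388.5]] [ 489.3667255  -343.27520178]
field [ 485.62951423 -342.24946766] [62.11553601 69.43182875 65.06313084]
[ 0.0001  0.0003 -0.0009  0.0001  0.0004  0.0001]
```

```bash
python3 -c "
from bench import arm
print(arm.job_done());s=arm.read_state();print(s['clock'],s['position'],s['gripper_width'])"
```

```text
the job is handed in; nothing more can be done
None
the job is handed in; nothing more can be done
```

The job is done and handed in at about 21.7 s of the 61 s. The pin is in the rack, and the slide from the yellow-tape station is held under the reader, label up.

- **Pin:** I took the red-knobbed pin from the tool block and pushed it into the rack hole until it met 20 N of resistance. The wrist view then showed its collar on the rack.
- **Slide:** I drew the taped slide out by its long edges and tipped it label-up over the fixed tool block. I let it lie flat on the block for a moment and re-gripped it by its plain end, so the wrist would clear the reader head. Then I carried it under the reader.

Last checks:

| Check | Result |
|---|---|
| Height of the label surface | about 210.5 mm above the table, so about 149.5 mm below the window |
| Level | within about 1° along the slide and 0.2° across it |
| Field off centre, from the arm's pose | about 2 mm, towards the gripper; I aimed 2.5 mm short for clearance |
| Gap between wrist and reader head | about 4–5 mm planned; contact force was near zero |
| Gripper | reading steady at about 23 mm, joints at rest |

- **Disagreements:** The scene camera put the field about 4 mm to one side, at only about 3 mm per pixel. The wrist view showed it laterally centred. The two views of the yellow square differed by about 3 mm.
- **Surroundings:** In the last scene picture the pin was in the rack. The other slide, tissue box, can and jar looked to be where they started.

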